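# Pack the travel cooking kit

### The job

Pack the travel cooking kit: flip the switch of the socket block off and only then pull the charger plug straight up out of the socket. Press the plug into the plug cutout at the end of the tray's foam insert, and press every spice jar and every small square steel spice tin standing on the worktop upright into a jar cutout of its own, all fully home on the cutout's floor. Leave the switch off and leave the salt shaker, the garlic, the round food can and the upturned steel bowl where they are.

Things in the scene. Friction and masses are not known exactly. Their poses are not given: they have to be found in the camera images.
- tray: Fixed open tray, black shell with a grey foam insert, 380 mm along its y, 100 mm along its x, rim 48 mm high, foam top 44 mm high. Origin: centre of its underside. Six cutouts in a row along its y, each 36 mm deep, floor 8 mm above the tray's underside: five alike for jars and tins, the last, at the -y end, for the plug. Things stand up on the sprung foam until pressed home with about 8 to 20 N.
- slot_1 (a point): Centre of the floor of the jar cutout nearest the tray's +y end; axes as the tray's. A jar or tin that is home has its underside here. The cutout is 50 mm long along y; the two sprung foam cheeks facing each other along x have a rest gap of 37 mm, sloping open over the top 16 mm to 49 mm. Neighbouring jar cutouts are 60 mm apart.
- slot_2 (a point): The same for the next jar cutout.
- slot_3 (a point): The same for the third jar cutout.
- slot_4 (a point): The same for the fourth jar cutout.
- slot_5 (a point): The same for the fifth jar cutout, beside the plug's.
- slot_plug (a point): Centre of the floor of the plug's cutout at the tray's -y end, 56 mm long along the tray's y, cheeks 31 mm apart along x (42 mm at the mouth); axes as the tray's. The plug goes in prongs down, its 36 mm width along the tray's x (either way round).
- plug: White charger plug, an upright block 36 mm (its x) x 46 mm (its y) x 84 mm tall, 0.12 kg, with a 3 mm deep groove 7.5 to 16.5 mm above its underside. Origin: centre of its underside (two thin prongs below it meet no resistance), z up. At the start it stands 24 mm deep in the socket, 60 mm above the block's top, its axes those of the block.
- socket_block: Fixed white block 66 mm (its x) x 214 mm (its y) x 50 mm high with the socket well and the switch on its top. Origin: centre of its underside.
- socket (a point): Centre of the floor of the socket well, 24 mm below the block's top. The well is 39 x 50 mm; two sprung detent noses in its x walls catch the plug's groove, and it takes about 8 to 12 N straight up to pull the plug free (within the first 10 mm).
- switch (a joint): Toggle switch on the block's top, radians: 0 = on (leans to the block's -x), 1.0 = off (leans to the block's +x). It stays where it is left; about 2 N at its tip moves it. Its axle lies along the block's y, 51 mm above the block's underside, 58 mm from the block's centre towards its +y.
- switch_tip (a point): Centre of the toggle's round cross bar (18 mm along the block's y plus round ends, 13 mm thick), 36 mm from the axle, moving with it. Push it at this height towards the block's +x to switch off.
- jar_a: Spice jar, 96 mm tall, 42 x 42 mm (square with cut corners, yellow cap), with a round screw cap 41 mm in diameter over its top 20 mm; about 0.11 kg. Origin: centre of its underside, z up. May be absent. Any jar fits any of the five jar cutouts, at any yaw.
- jar_b: Spice jar, 96 mm tall, 42 x 42 mm (square with cut corners, yellow cap), with a round screw cap 41 mm in diameter over its top 20 mm; about 0.11 kg. Origin: centre of its underside, z up. May be absent. Any jar fits any of the five jar cutouts, at any yaw.
- jar_c: Spice jar, 96 mm tall, 42 x 42 mm (round, white cap), with a round screw cap 43 mm in diameter over its top 20 mm; about 0.11 kg. Origin: centre of its underside, z up. May be absent. Any jar fits any of the five jar cutouts, at any yaw.
- tin_a: Small square steel spice tin with a flat lid, 41 x 41 mm, 72 mm tall, heavy foot, about 0.16 kg. Origin: centre of its underside, z up. May be absent. It goes upright into any of the five jar cutouts, its sides parallel to the cutout's.
- tin_b: Small square steel spice tin with a flat lid, 41 x 41 mm, 72 mm tall, heavy foot, about 0.16 kg. Origin: centre of its underside, z up. May be absent. It goes upright into any of the five jar cutouts, its sides parallel to the cutout's.
- salt_shaker: Salt shaker with a domed grey top, 44 mm wide, 90 mm tall; stays where it is. Origin: centre of its underside.
- half_tin: Low round printed food can, 75 mm wide, 58 mm tall; stays where it is. Origin: centre of its underside.
- garlic: Garlic bulb, 60 mm; stays where it is. Origin: its underside.
- katori: Small steel bowl upside down, 84 mm wide, 45 mm tall; stays where it is. Origin: centre of its underside.
There are look-alikes about, which are no part of the job. Leave any orange look-alike of the tin_a alone.

How it is judged:
By the outcome, as a careful person would: the job done as asked, in the order asked, and still so for the second after the job is handed in, with the robot touching nothing.
Of jar_a, jar_b, jar_c, tin_a, tin_b only 3 to 5 are there at a start; the rules pass over those that are not, and their reading is None.
At some moment in a run one of tin_a, tin_b may be knocked a few centimetres aside while the robot is not near it.
It also fails if it takes over 210 s, if anything falls off the work surface, if the arm or the gripper's body presses on something with over 40 N, if the wrist force passes 120 N, or if a joint passes its speed limit or range.

### The arm

A 7-joint arm with a two-finger parallel gripper is mounted at the origin on a cart in front of the work surface, level with it; the furniture and walls round the work are solid. World frame = base frame: x ahead of the robot, y to its left, z up, the work surface at z = 0. Lengths are in m, angles in rad, forces in N, time in s.
With the tool pointing down it reaches from about 0.425 to 0.925 m from the base axis. Payload 6.8 kg.
Tool frame: the origin (TCP) lies at the very end of the fingers, on their centre line; the grasp point (between the pads) lies 19 mm behind it; y points along the fingers, x is the direction in which the jaws open and shut, and the axes are right-handed (so a half turn about y gives the same grasp; the last joint's range is limited). The gripper opens to 85 mm and grips with 20 to 120 N. Pads are 22 mm wide; open, the fingers measure 114 mm over their backs; the gripper's body (76 mm by 85 mm) begins 54 mm behind the grasp point. The pads swing forward as they close: fully open they stand 13 mm farther back than shut.
Start: joints at [-1.388, 0.477, 0.022, 1.555, -0.011, 1.109, -0.083], TCP at [0.194, 0.647, 0.231] pointing down, gripper open.
Joint ranges: [-2.96, 2.96], [-0.34, 2.1], [-1.41, 1.46], [0.24, 2.44], [-1.37, 4.51], [0.17, 1.92], [-2.96, 2.96]. Speed limits (rad/s): [2.39, 2.39, 3.14, 3.14, 3.14, 3.14, 3.14].

### API

Orientations are given as a rotation vector (axis times angle).
In Python, from bench import r, imaging gives the robot as it stands.
- The arm moves only by the shell command python3 -m jog 'ROWS' [FORCE]. ROWS is text: rows parted by semicolons, each of 7 numbers parted by spaces: the turn, a rotation vector about the tool's x, y, z in degrees, then the shift along the tool's x, y, z in mm, then the opening, from 0 (shut) to 1 (fully open). A call has exactly 5 rows; each row shifts and turns the commanded pose from where the row before left it, along the tool's axes as they then stand; what a row does not reach is not made up. A row lasts 1/12 s, in which the tool goes at most 41.7 mm and 7.16 degrees, less where a joint would pass 70% of its speed; a pose out of reach is approached as far as the arm can. A call with a gripper value outside its range is refused whole. The fingers move at their own pace and stop on an object; FORCE is the grip in N (left out, the last holds). Time passes only in rows, so rows that do not move let the fingers close, or fill a call up. It gives the time, the measured TCP pose, the force and the opening at its end, in the units of the state.
- r.get_obs(): the state, without advancing time (a new reading comes with each control period).
- imaging.grab_frame(name): name is "scene" or "top" or "wrist"; returns a dict with "color" (480x640x3 uint8, red, green, blue), "z_map" (480x640 float32, m along the optical axis (not along the pixel's ray), 0 where there is no reading), "fx", "fy", "cx", "cy" (pixels), "world_to_cam" (4x4, takes a point from world to camera coordinates); the wrist camera has in their place "hand_eye" (4x4, takes a point from camera to tool coordinates, whose origin is the TCP and whose axes are the tool frame's). Camera axes: x right, y up, looking along -z (the intrinsics and any distortion apply to the point x, -y, -z); pixel columns grow to the right and rows downward; lengths in m; the calibration is good to about 2 mm. The wrist camera is an equidistant fisheye: a pixel r from the principal point sees the ray r / f radians off the axis. A picture is of the moment at which its call begins: read the wrist's pose just before it.
- r.hand_in(): hands the job in, once; it reports no verdict.
The state is a dict: "clock": time; "joints": joint angles; "qvel": joint speeds; "tau": joint torques, N m; "tcp_pos": TCP position; "orientation": TCP orientation; "contact_force": force on the tool from outside, world axes, zero at the start; "moment": the same for the moment, N m; "grip_width": finger opening in m.
Only numpy, scipy, OpenCV 4.12 (cv2) and the standard library are available. Lean on these libraries where they do the work, as an engineer would, in place of code of your own. Each camera call takes 0.05 s, during which the arm holds its last target.

## Working session

There is one attempt and no reset: what is moved stays moved. The work goes in short steps, Python scripts to look and compute and a shell command to move; the robot and the scene stay as the last step left them, time stands still between calls to the robot, and variables do not carry over. Pictures are saved under pics/ and viewed, and the job is handed in when it is done.

```bash
ls; mkdir -p pics; python3 - <<'E'
from bench import r, imaging
import cv2
o=r.get_obs(); print({k:(v if not hasattr(v,'round') else v) for k,v in o.items()})
for n in ["scene","top","wrist"]:
    f=imaging.grab_frame(n); cv2.imwrite(f"pics/{n}0.png",f["color"][:,:,::-1])
    print(n,{k:f[k] for k in f if k not in("color","z_map")})
E
```

```text
pics
{'clock': 0.0, 'joints': array([-1.3880935 ,  0.47780388,  0.02232363,  1.55648567, -0.01150661,
        1.10928152, -0.0831013 ]), 'qvel': array([ 2.27309115e-03, -6.27204827e-04,  6.46067520e-04,  2.06597240e-03,
        4.67784893e-05,  1.91676710e-03,  2.05676781e-04]), 'tau': array([-1.85780627e-04, -5.96476150e+01,  1.60775285e+00, -2.81182677e+01,
        1.24316677e-02,  9.56623204e-03,  6.33424875e-06]), 'tcp_pos': array([0.19336737, 0.64607754, 0.23030842]), 'orientation': array([-1.33407146, -0.99138749,  0.99372487]), 'contact_force': array([-0.38374397, -0.17332649,  0.2270236 ]), 'moment': array([-0.01019594,  0.01314482,  0.02144936]), 'grip_width': 0.08506993556672482}
scene {'fx': 486.54385771766187, 'fy': 486.54385771766187, 'cx': 319.75423076079653, 'cy': 232.41826119095126, 'world_to_cam': array([[ 0.58667569, -0.80970483, -0.01377358, -0.29260189],
       [ 0.36351203,  0.24810991,  0.89794236, -0.29647947],
       [-0.7236509 , -0.53180782,  0.4398975 , -0.90958323],
       [ 0.        ,  0.        ,  0.        ,  1.        ]])}
top {'fx': 496.4119075675892, 'fy': 496.4119075675892, 'cx': 322.36118819035613, 'cy': 244.7124681518784, 'world_to_cam': array([[ 0.02046775, -0.9997615 ,  0.0076171 ,  0.02802278],
       [ 0.98823076,  0.02138571,  0.15146823, -0.57578812],
       [-0.151595  ,  0.00442723,  0.98843278, -1.03444459],
       [ 0.        ,  0.        ,  0.        ,  1.        ]])}
wrist {'fx': 371.64829954431775, 'fy': 371.64829954431775, 'cx': 326.0223045049659, 'cy': 238.47340661978393, 'hand_eye': array([[ 9.99998372e-01, -1.76538003e-03,  3.73394622e-04,
        -3.40064986e-04],
       [ 9.26431552e-04,  3.24729510e-01, -9.45806474e-01,
        -1.42401217e-01],
       [ 1.54845561e-03,  9.45805281e-01,  3.24730617e-01,
         8.39473558e-02],
       [ 0.00000000e+00,  0.00000000e+00,  0.00000000e+00,
         1.00000000e+00]])}
```

View pics/scene0.png

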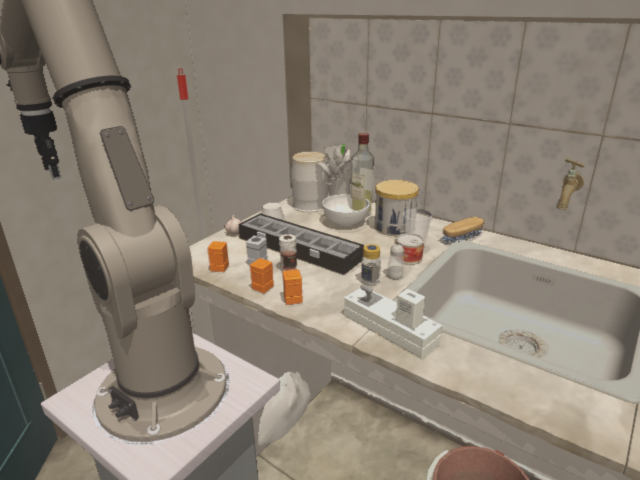

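View pics/top0.png

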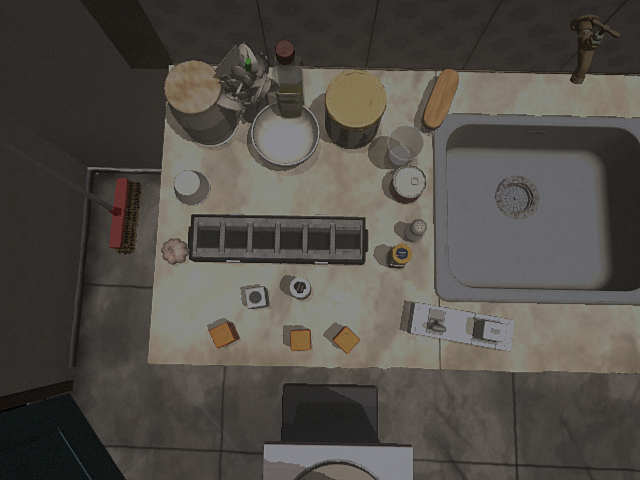

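View pics/wrist0.png

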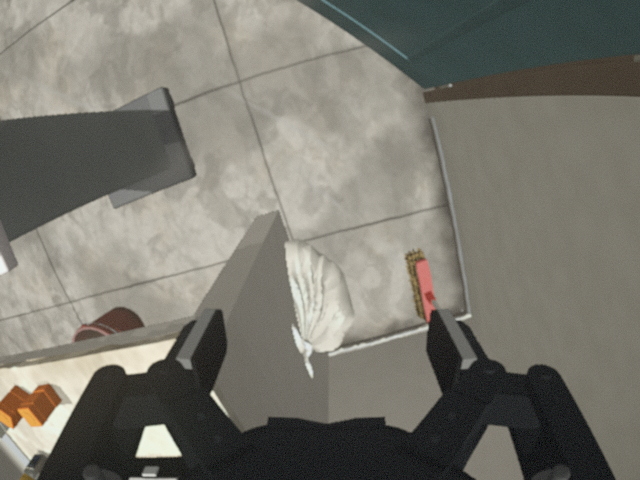

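```bash
python3 - <<'E'
import cv2
a=cv2.imread("pics/top0.png"); 
b=cv2.convertScaleAbs(a[150:370,150:440],alpha=1.5,beta=20); cv2.imwrite("pics/t1.png",cv2.resize(b,None,fx=2.7,fy=2.7,interpolation=cv2.INTER_CUBIC))
b=a[50:270,150:440]; cv2.imwrite("pics/t2.png",cv2.resize(cv2.convertScaleAbs(b,alpha=1.5,beta=20),None,fx=2.7,fy=2.7,interpolation=cv2.INTER_CUBIC))
a=cv2.imread("pics/scene0.png")[140:360,190:480]; cv2.imwrite("pics/s1.png",cv2.resize(a,None,fx=2.7,fy=2.7,interpolation=cv2.INTER_CUBIC))
E
```

```text
(no output)
```

View pics/t1.png

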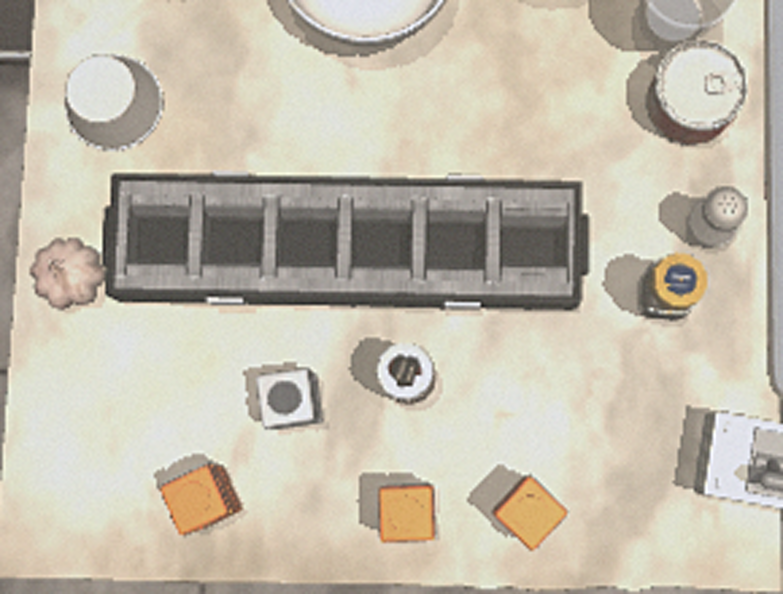

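View pics/s1.png

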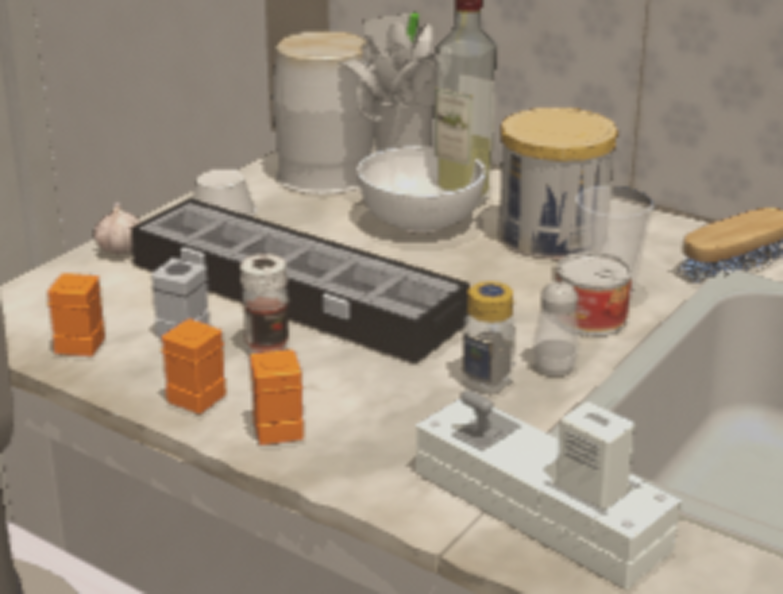

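```bash
cat > h.py <<'E'
import numpy as np, cv2
from bench import r, imaging
from scipy.spatial.transform import Rotation as R
def pts(f, T=None):
    z=f["z_map"].astype(float); v,u=np.mgrid[0:480,0:640]
    x=(u-f["cx"])/f["fx"]*z; y=-(v-f["cy"])/f["fy"]*z
    P=np.stack([x,y,-z],-1)
    W=np.linalg.inv(f["world_to_cam"])
    P=P@W[:3,:3].T+W[:3,3]; P[z<=0]=np.nan
    return P
def onplane(f,u,v,zw):
    W=np.linalg.inv(f["world_to_cam"]); u=np.asarray(u,float);v=np.asarray(v,float)
    d=np.stack([(u-f["cx"])/f["fx"],-(v-f["cy"])/f["fy"],-np.ones_like(u)],-1)@W[:3,:3].T
    return W[:3,3]+d*((zw-W[2,3])/d[...,2])[...,None]
def proj(f,p):
    p=np.asarray(p)@f["world_to_cam"][:3,:3].T+f["world_to_cam"][:3,3]
    return f["cx"]+f["fx"]*p[...,0]/-p[...,2], f["cy"]-f["fy"]*p[...,1]/-p[...,2]
def pose():
    o=r.get_obs(); return o, R.from_rotvec(o["orientation"]).as_matrix(), o["tcp_pos"]
E
python3 - <<'E'
from h import *
o,A,t=pose(); print("tool axes cols\n",A.round(3))
for n in ("top","scene"):
    f=imaging.grab_frame(n); P=pts(f); Z=P[...,2]
    ws=(P[...,0]>.3)&(P[...,0]<1.0)&(abs(P[...,1])<.7)
    print(n,"table z",np.nanmedian(Z[ws&(abs(Z)<.03)]))
    for lo,hi in((.085,.104),(.062,.08),(.104,.118),(.040,.056),(.03,.04)):
        m=(ws&(Z>lo)&(Z<hi)).astype(np.uint8)
        k,l,st,c=cv2.connectedComponentsWithStats(m)
        for i in range(1,k):
            if st[i,4]<60: continue
            q=P[l==i]; rr=cv2.minAreaRect((q[:,:2]*1000).astype(np.float32))
            print(lo,"area",st[i,4],"px",c[i].round(),"med z",np.median(q[:,2]).round(3),"mean",q[:,:2].mean(0).round(4),"rect",np.round(rr[0],1),np.round(rr[1],1),round(rr[2],1))
E
```

```text
tool axes cols
 [[ 0.287 -0.    -0.958]
 [ 0.958 -0.001  0.287]
 [-0.001 -1.    -0.   ]]
top table z -0.00042587452898912304
0.085 area 91 px [255. 105.] med z 0.095 mean [0.8686 0.192 ] rect [869.8 192. ] [13.8 63.5] 33.1
0.085 area 110 px [291. 104.] med z 0.095 mean [0.8732 0.1142] rect [876.7 114.7] [19.  58.1] 13.7
0.085 area 159 px [211. 126.] med z 0.095 mean [0.8202 0.2837] rect [824.6 288.3] [ 30.5 108.2] 23.5
0.085 area 172 px [350. 129.] med z 0.094 mean [ 0.8211 -0.0139] rect [829.6 -17.9] [117.4  41.4] 84.3
0.085 area 369 px [407. 140.] med z 0.098 mean [ 0.7969 -0.1348] rect [ 790.8 -132. ] [80.  79.3] 81.1
0.085 area 108 px [420. 226.] med z 0.088 mean [ 0.6134 -0.1627] rect [ 613.1 -163.3] [25.5 26. ] 34.8
0.085 area 333 px [401. 253.] med z 0.097 mean [ 0.5523 -0.1225] rect [ 552.5 -122.6] [40.2 39.8] 87.3
0.085 area 345 px [300. 287.] med z 0.096 mean [0.4791 0.085 ] rect [479.3  84.6] [41.2 41.4] 3.2
0.085 area 83 px [438. 328.] med z 0.089 mean [ 0.4026 -0.1985] rect [ 402.8 -198.4] [28.6 12.6] 81.7
0.062 area 478 px [280. 127.] med z 0.067 mean [0.8314 0.1381] re
[... 8083 characters left out ...]
7] 54.5
0.03 area 62 px [257. 255.] med z 0.035 mean [0.447 0.17 ] rect [447.7 169.2] [28.2 53.1] 53.7
0.03 area 63 px [218. 260.] med z 0.035 mean [0.3675 0.2364] rect [372.8 234.8] [30.  54.4] 69.1
0.03 area 61 px [395. 268.] med z 0.035 mean [ 0.5966 -0.1668] rect [ 601.  -164.4] [25.2 43.4] 24.4
0.03 area 76 px [370. 273.] med z 0.035 mean [ 0.538  -0.1281] rect [ 542.3 -130.1] [29.2 52. ] 48.2
0.03 area 77 px [262. 280.] med z 0.035 mean [0.36   0.0744] rect [360.9  74.6] [29.  52.6] 47.2
0.03 area 64 px [293. 292.] med z 0.035 mean [ 0.3591 -0.024 ] rect [357.1 -23. ] [16.2 40.8] 31.5
0.03 area 363 px [392. 327.] med z 0.035 mean [ 0.3738 -0.2754] rect [ 373.7 -260. ] [ 63.8 220.9] 7.2
```

```bash
python3 - <<'E'
from h import *
for n in ("top","scene"):
    P=pts(imaging.grab_frame(n)); x,y,z=P[...,0],P[...,1],P[...,2]
    s=(abs(x-.588)<.014)&(y>-.08)&(y<.36)&(z>.038)&(z<.055)
    print(n,"strip divider y's", )
    yy=np.sort(y[s]); g=np.split(yy,np.where(np.diff(yy)>.006)[0]+1)
    print([(round(a.min()*1e3),round(a.max()*1e3),len(a),round((a.min()+a.max())*500,1)) for a in g])
    for lo,hi in((-.04,.0),(.02,.08),(.1,.16),(.18,.24),(.26,.31)):
        s=(y>lo)&(y<hi)&(abs(x-.588)<.07)&(z>.040)&(z<.056)
        s2=s&(z>.0)
        print(lo,"x range",np.percentile(x[s],[.5,99.5]).round(4), "mid",np.percentile(x[s],[.5,99.5]).mean().round(4))
        h=np.histogram(x[s],bins=np.arange(.53,.65,.005)); print(h[0])
E
```

```text
top strip divider y's
[(-57, -42, 85, np.float64(-49.6)), (15, 24, 64, np.float64(19.4)), (74, 83, 60, np.float64(78.3)), (134, 144, 62, np.float64(139.1)), (193, 203, 63, np.float64(198.4)), (253, 264, 65, np.float64(258.7)), (313, 334, 119, np.float64(323.4)), (350, 360, 8, np.float64(355.0))]
-0.04 x range [0.5388 0.6373] mid 0.5881
[ 0 10 46 42 40 41 46 32  0  0  0  0  0  0  0 18 35 43 43 36 51 21  0]
0.02 x range [0.5349 0.6405] mid 0.5877
[ 7 48 57 67 66 55 56 25 11  9  8 11 11 10 10  8 52 55 60 63 69 51 12]
0.1 x range [0.5386 0.6382] mid 0.5884
[ 0 32 56 59 70 58 54 13 14 10  9 12 13  9  9 12 53 56 62 60 69 38  0]
0.18 x range [0.5352 0.6408] mid 0.588
[ 2 58 58 58 62 64 53 13 12 11  9  9  9 14 10 12 65 61 56 60 73 37 10]
0.26 x range [0.5378 0.6375] mid 0.5877
[ 0 28 52 57 45 47 45  5  2  4  4  5  4  4  4  9 42 49 53 48 64 28  0]
scene strip divider y's
[(-57, -38, 45, np.float64(-47.5)), (-30, -30, 1, np.float64(-30.2)), (14, 27, 31, np.float64(20.5)), (76, 88, 30, np.float64(81.7)), (135, 148, 29, np.float64(141.3)), (195, 206, 26, np.float64(200.4)), (252, 268, 29, np.float64(260.1)), (313, 331, 37, np.float64(322.4))]
-0.04 x range [0.534  0.6355] mid 0.5847
[ 3 45  7  7 15 12 14  5  0  1  0  0  1  0  6 24 16 10 12 18 24  4  0]
0.02 x range [0.5297 0.6377] mid 0.5837
[30 41 10  9 22 16 15  3  6  4  5  4  5  5  7 25 25 23 18 20 29  7  0]
0.1 x range [0.5359 0.6351] mid 0.5855
[ 1 11  0  2  6  9  6  1  1  6  3  8  2  6  5 24 22 23 13 20 27  3  0]
0.18 x range [0.53   0.6354] mid 0.5827
[20 44  3 10 12 18 11  4  6  4  3  5  6  4  8 20 22 19 12 17 24  5  0]
0.26 x range [0.5328 0.6358] mid 0.5843
[ 9 37  4  6 17  8  8  0  3  1  2  3  1  0  4 18 15 12 11 17 16  2  0]
```

```bash
cat > go.py <<'E'
import sys
from h import *
# usage: go.py x y z yaw_deg  -> needed turn about tool y and shift in tool axes now, and after turning
o,A,t=pose(); x,y,z,w=map(float,sys.argv[1:5])
now=np.degrees(np.arctan2(A[1,0],A[0,0])); d=np.array([x,y,z])-t
turn=-(((w-now)+180)%360-180)
print("clock",round(o["clock"],2),"tcp",(t*1e3).round(1),"yaw",round(now,2),"tilt",np.degrees(np.arccos(-A[2,1])).round(2),"grip",round(o["grip_width"]*1e3,1),"F",o["contact_force"].round(1),"j",o["joints"].round(2))
print("turn y",turn.round(1),"shift now-axes",(A.T@d*1e3).round(1))
B=R.from_euler('z',w,degrees=True).as_matrix()@np.array([[1,0,0],[0,0,1],[0,-1,0]]).T.T
B=np.array([[np.cos(np.radians(w)),0,-np.sin(np.radians(w))*-1],[np.sin(np.radians(w)),0,-np.cos(np.radians(w))],[0,-1,0]])
print("shift after turn",(B.T@d*1e3).round(1))
E
python3 -m jog '0 0 0 -20 -4 -33 1;0 0 0 -20 -4 -33 1;0 0 0 -20 -4 -33 1;0 0 0 -20 -4 -33 1;0 0 0 -20 -4 -33 1'
python3 go.py .5 .3 .25 0
```

```text
clock: 0.77
tcp_pos: [0.3239, 0.5021, 0.2516]
orientation: [-1.333, -0.993, 0.992]
contact_force: [0.3, 1.1, 0.1]
grip_width: 0.0853
clock 0.77 tcp [323.9 502.1 251.6] yaw 73.35 tilt 0.02 grip 85.3 F [0.3 1.1 0.1] j [-1.16  0.33  0.07  1.73 -0.03  1.08  0.2 ]
turn y 73.3 shift now-axes [-143.1    1.6 -226.6]
shift after turn [176.1   1.6 202.1]
```

```bash
python3 - <<'E'
s=open('go.py').read()
import re
L=[l for l in s.split('\n') if not l.startswith('B=')]
i=[k for k,l in enumerate(L) if 'after turn' in l][0]
L.insert(i,"c,s=np.cos(np.radians(w)),np.sin(np.radians(w)); B=np.array([[c,0,-s],[s,0,c],[0,-1,0]])")
open('go.py','w').write('\n'.join(L))
E
python3 -m jog '0 7 0 -20 0 -33 1;0 7 0 -20 0 -33 1;0 7 0 -20 0 -33 1;0 7 0 -20 0 -33 1;0 7 0 -20 0 -33 1'
python3 go.py .5 .1 .25 -9.2
```

```text
clock: 1.18
tcp_pos: [0.4139, 0.3341, 0.2515]
orientation: [-1.508, -0.519, 0.517]
contact_force: [0.7, -0.4, -0.7]
grip_width: 0.0854Traceback (most recent call last):
  File "go.py", line 3, in <module>
    c,s=np.cos(np.radians(w)),np.sin(np.radians(w)); B=np.array([[c,0,-s],[s,0,c],[0,-1,0]])
                          ^
NameError: name 'w' is not defined
```

```bash
cat > go.py <<'E'
import sys
from h import *
o,A,t=pose(); x,y,z,w=map(float,sys.argv[1:5])
now=np.degrees(np.arctan2(A[1,0],A[0,0])); d=np.array([x,y,z])-t
turn=-(((w-now)+180)%360-180)
print("clock",round(o["clock"],2),"tcp",(t*1e3).round(1),"yaw",round(now,2),"tilt",np.degrees(np.arccos(-A[2,1])).round(2),"grip",round(o["grip_width"]*1e3,1),"F",o["contact_force"].round(1),"j",o["joints"].round(2))
c,s=np.cos(np.radians(w)),np.sin(np.radians(w)); B=np.array([[c,0,-s],[s,0,c],[0,-1,0]])
print("turn y",turn.round(1),"shift now-axes",(A.T@d*1e3).round(1),"after turn",(B.T@d*1e3).round(1))
E
python3 go.py .5 .1 .25 -9.2
```

```text
clock 1.18 tcp [413.9 334.1 251.5] yaw 37.93 tilt 0.06 grip 85.4 F [ 0.7 -0.4 -0.7] j [-1.01  0.22  0.25  1.89 -0.06  1.04 -0.07]
turn y 47.1 shift now-axes [ -76.     1.4 -237.6] after turn [ 122.5    1.5 -217.4]
```

```bash

python3 -m jog '0 7 0 0 0 -36 .6;0 7 0 0 0 -36 .4;0 7 0 0 0 -36 .4;0 7 0 0 0 -36 .4;0 7 0 0 0 -36 .4'
python3 go.py .46 -.1 .2 -9.2
```

```text
clock: 1.6
tcp_pos: [0.4866, 0.1728, 0.2516]
orientation: [-1.57, -0.042, 0.04]
contact_force: [0.9, -0.1, -1.1]
grip_width: 0.034
clock 1.6 tcp [486.6 172.8 251.6] yaw 2.98 tilt 0.07 grip 34.0 F [ 0.9 -0.1 -1.1] j [-0.84  0.2   0.44  1.93 -0.1   1.03 -0.31]
turn y 12.2 shift now-axes [ -40.8   51.5 -271.1] after turn [  17.3   51.6 -273.6]
```

```bash

python3 -m jog '0 6 0 0 10 -38 .4;0 6 0 0 10 -38 .4;0 0 0 0 10 -38 .4;0 0 0 0 10 -38 .4;0 0 0 0 10 -38 .4'
python3 go.py .399 -.199 .15 -9.2
```

```text
clock: 2.02
tcp_pos: [0.4684, -0.0158, 0.2012]
orientation: [-1.567, 0.118, -0.119]
contact_force: [1.6, -0.0, -0.1]
grip_width: 0.034
clock 2.02 tcp [468.4 -15.8 201.2] yaw -8.65 tilt 0.05 grip 34.0 F [ 1.6 -0.  -0.1] j [-0.61  0.18  0.58  2.1  -0.13  0.9  -0.11]
turn y 0.6 shift now-axes [ -41.1   51.  -191.6] after turn [ -39.3   51.2 -191.9]
```

```bash

python3 -m jog '0 .5 0 -8 5 -38 .4;0 0 0 -8 5 -38 .4;0 0 0 -8 5 -38 .4;0 0 0 -8 5 -38 .4;0 0 0 -8 5 -38 .4'
python3 go.py .399 -.199 .11 -9.2
python3 - <<'E'
from h import *
o,A,t=pose()
f=imaging.grab_frame("wrist"); cv2.imwrite("pics/w1.png",f["color"][:,:,::-1])
f=imaging.grab_frame("top"); cv2.imwrite("pics/t3.png",cv2.resize(f["color"][250:400,350:550,::-1],None,fx=3,fy=3))
E
```

```text
clock: 2.43
tcp_pos: [0.3986, -0.197, 0.1764]
orientation: [-1.567, 0.124, -0.126]
contact_force: [0.9, -0.5, -0.4]
grip_width: 0.0341
clock 2.43 tcp [ 398.6 -197.   176.4] yaw -9.14 tilt 0.07 grip 34.1 F [ 0.9 -0.5 -0.4] j [-0.29  0.19  0.7   2.18 -0.16  0.83  0.35]
turn y 0.1 shift now-axes [ 0.6 66.4 -1.9] after turn [ 0.7 66.4 -1.9]
```

View pics/w1.png

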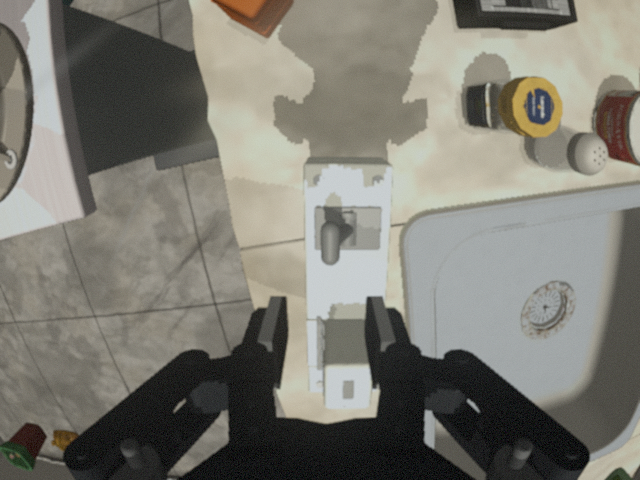

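View pics/t3.png

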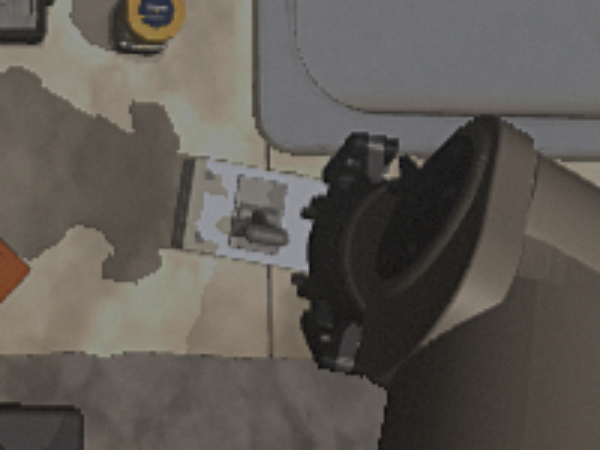

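```bash
cat >> h.py <<'E'
def wray(f,u,v):
    a=(np.asarray(u,float)-f["cx"]); b=(np.asarray(v,float)-f["cy"]); rr=np.hypot(a,b)+1e-9; th=rr/f["fx"]
    return np.stack([np.sin(th)*a/rr,-np.sin(th)*b/rr,-np.cos(th)],-1)
def wplane(f,A,t,u,v,zw):
    H=f["hand_eye"]; d=wray(f,u,v)@H[:3,:3].T@A.T; o=A@H[:3,3]+t
    return o+d*((zw-o[2])/d[...,2])[...,None]
def wpts(f,A,t):
    z=f["z_map"].astype(float); v,u=np.mgrid[0:480,0:640]; d=wray(f,u,v); P=d*(z/-d[...,2])[...,None]
    H=f["hand_eye"]; P=(P@H[:3,:3].T+H[:3,3])@A.T+t; P[z<=0]=np.nan; return P
E
python3 - <<'E'
from h import *
o,A,t=pose(); f=imaging.grab_frame("wrist")
print("switch bar",wplane(f,A,t,332,242,.083).round(4), "plug top", wplane(f,A,t,348,388,.110).round(4),"yellow cap",wplane(f,A,t,535,105,.096).round(4))
P=wpts(f,A,t)
for n,z0,z1,c in(("bar",.082,.093,(.4,-.2)),("plug",.105,.115,(.4,-.305)),("yellow",.09,.1,(.55,-.12))):
    m=(P[...,2]>z0)&(P[...,2]<z1)&(np.hypot(P[...,0]-c[0],P[...,1]-c[1])<.04); q=P[m]
    if len(q)>10:
        rr=cv2.minAreaRect((q[:,:2]*1000).astype(np.float32)); print(n,len(q),np.round(rr[0],1),np.round(rr[1],1),rr[2])
E
```

```text
switch bar [ 0.4   -0.202  0.083] plug top [ 0.3945 -0.3074  0.11  ] yellow cap [ 0.5469 -0.1264  0.096 ]
bar 796 [ 401.2 -197.3] [30.  12.8] 80.20733642578125
plug 2034 [ 397.7 -304.3] [46.6 35. ] 82.15813446044922
yellow 2635 [ 551.4 -121.8] [40.9 42. ] 57.67467498779297
```

```bash

python3 -m jog '0 0 0 0.2 20 0 .4;0 0 0 0.2 20 0 .4;0 0 0 0.2 20 0 .4;0 0 0 0 20 0 .4;0 0 0 0 18 0 .4'
python3 go.py .4 -.199 .078 -9.2
```

```text
clock: 3.0
tcp_pos: [0.4009, -0.194, 0.0773]
orientation: [-1.567, 0.123, -0.124]
contact_force: [0.6, 0.2, -0.3]
grip_width: 0.0344
clock 3.0 tcp [ 400.9 -194.    77.3] yaw -9.01 tilt 0.04 grip 34.4 F [ 0.6  0.2 -0.3] j [-0.17  0.39  0.58  2.25 -0.38  0.6   0.53]
turn y 0.2 shift now-axes [-0.2 -0.7 -5. ] after turn [-0.1 -0.7 -5. ]
```

```bash

python3 -m jog '0 0 0 7 0 -5 .4;0 0 0 7 0 0 .4;0 0 0 7 0 0 .4;0 0 0 7 0 0 .4;0 0 0 7 0 0 .4'
python3 -m jog '0 0 0 4 0 0 .4;0 0 0 3 0 0 .4;0 0 0 2 0 0 .4;0 0 0 2 0 0 .4;0 0 0 0 0 0 .4'
python3 go.py .4 -.199 .078 -9.2
python3 - <<'E'
from h import *
o,A,t=pose(); f=imaging.grab_frame("wrist")
cv2.imwrite("pics/w2.png",f["color"][:,:,::-1])
f=imaging.grab_frame("scene");cv2.imwrite("pics/s2.png",cv2.resize(f["color"][220:360,320:460,::-1],None,fx=4,fy=4))
E
```

```text
clock: 3.42
tcp_pos: [0.4353, -0.2062, 0.0792]
orientation: [-1.567, 0.124, -0.126]
contact_force: [-2.8, -0.1, -0.2]
grip_width: 0.0342
clock: 3.83
tcp_pos: [0.4421, -0.2073, 0.0779]
orientation: [-1.565, 0.13, -0.122]
contact_force: [-8.1, 1.9, 6.1]
grip_width: 0.034
clock 3.83 tcp [ 442.1 -207.3   77.9] yaw -9.19 tilt 0.31 grip 34.0 F [-8.1  1.9  6.1] j [-0.14  0.45  0.56  2.15 -0.39  0.65  0.54]
turn y 0.0 shift now-axes [-42.8   0.2   1.4] after turn [-42.9  -0.1   1.4]
```

View pics/w2.png

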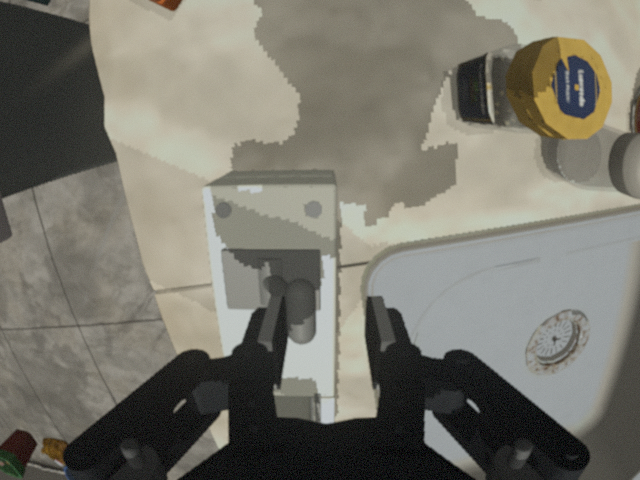

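View pics/s2.png

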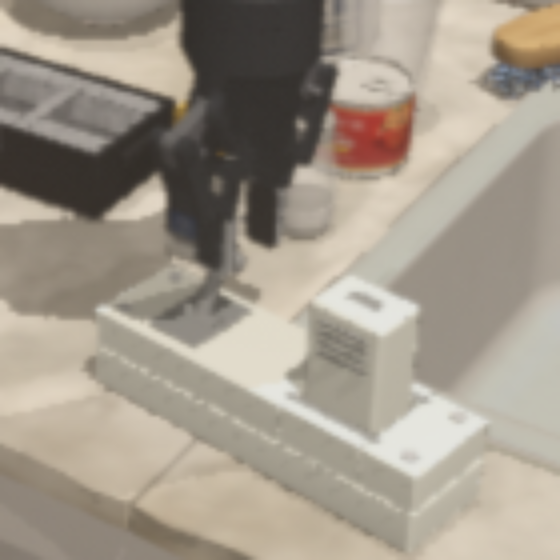

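```bash

python3 -m jog '0 0 0 -5 -4 0 .4;0 0 0 0 -35 0 .4;0 0 0 0 -35 0 .8;0 0 0 0 -35 8 1;0 0 0 0 0 15 1'
python3 - <<'E'
from h import *
o,A,t=pose(); f=imaging.grab_frame("wrist"); P=wpts(f,A,t)
cv2.imwrite("pics/w3.png",f["color"][:,:,::-1])
m=(P[...,2]>.081)&(P[...,2]<.094)&(np.hypot(P[...,0]-.416,P[...,1]+.2)<.035); q=P[m]
rr=cv2.minAreaRect((q[:,:2]*1000).astype(np.float32)); print(len(q),rr, "block-x offset from axle", (q[:,:2].mean(0)-[.416,-.2017])@[.987,-.16])
E
python3 go.py .398 -.305 .075 -9.2
```

```text
clock: 4.35
tcp_pos: [0.4473, -0.1878, 0.1937]
orientation: [-1.569, 0.119, -0.139]
contact_force: [1.5, 0.0, 0.3]
grip_width: 0.0693
633 ((431.8409423828125, -202.257568359375), (29.664188385009766, 12.57911491394043), 79.1859359741211) block-x offset from axle 0.01568795751550637
clock 4.4 tcp [ 447.1 -182.7  190.9] yaw -9.09 tilt 0.53 grip 75.8 F [ 0.7  3.1 -0.1] j [-0.33  0.24  0.69  2.09 -0.2   0.87  0.32]
turn y 0.1 shift now-axes [ -30.2  115.4 -128.8] after turn [ -28.9  115.9 -128.6]
```

View pics/w3.png

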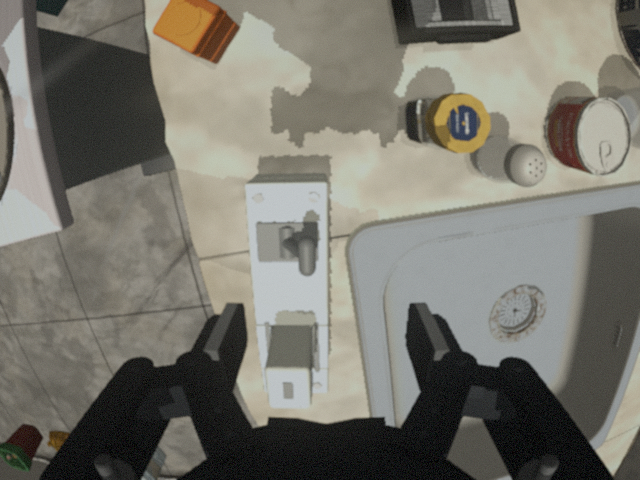

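```bash

python3 -m jog '0 0 0 0 -25 38 1;0 0 0 0 -25 38 1;0 0 0 0 -15 38 1;0 0 0 0 0 38 1;0 0 0 0 0 0 1'
python3 - <<'E'
from h import *
for n in("top","scene"):
    f=imaging.grab_frame(n); P=pts(f)
    m=(P[...,2]>.085)&(P[...,2]<.104)&(np.hypot(P[...,0]-.425,P[...,1]+.2)<.04); q=P[m]
    if len(q)>5:
        rr=cv2.minAreaRect((q[:,:2]*1000).astype(np.float32)); print(n,len(q),rr,q.mean(0),q[:,2].max())
    cv2.imwrite(f"pics/{n}4.png",cv2.resize(f["color"][220:370,340:540,::-1],None,fx=4,fy=4))
E
python3 go.py .398 -.305 .075 -9.2
```

```text
clock: 4.82
tcp_pos: [0.4687, -0.0327, 0.2488]
orientation: [-1.564, 0.115, -0.119]
contact_force: [-0.4, 0.1, -0.5]
grip_width: 0.0855
scene 55 ((428.1084289550781, -202.25502014160156), (29.293807983398438, 12.515931129455566), 88.84858703613281) [ 0.4276588  -0.20334061  0.08884322] 0.09295141452375877
clock 4.92 tcp [466.8 -39.1 247.8] yaw -8.91 tilt 0.03 grip 85.4 F [-0.2 -0.7  0.2] j [-0.62  0.11  0.63  2.04 -0.08  1.01 -0.11]
turn y 0.3 shift now-axes [ -26.9  172.7 -273.4] after turn [ -25.4  172.8 -273.5]
```

View pics/top4.png

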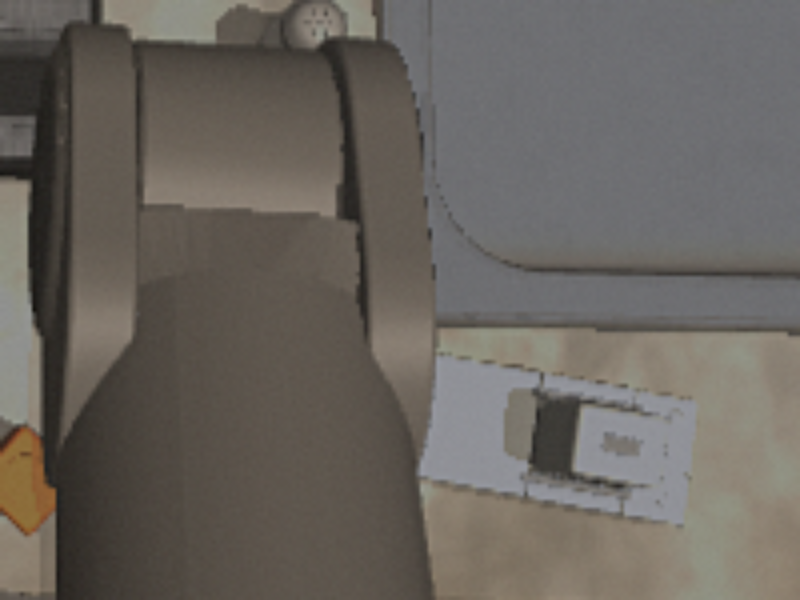

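```bash

python3 -m jog '0 0 0 -5 20 -38 .5;0 0 0 -5 20 -38 .4;0 0 0 -5 20 -38 .4;0 0 0 -5 20 -38 .4;0 0 0 0 0 -12 .4'
python3 go.py .438 -.205 .080 -9.2
```

```text
clock: 5.33
tcp_pos: [0.4168, -0.1997, 0.168]
orientation: [-1.569, 0.137, -0.128]
contact_force: [0.3, 0.3, 0.2]
grip_width: 0.0344
clock 5.33 tcp [ 416.8 -199.7  168. ] yaw -9.65 tilt 0.34 grip 34.4 F [0.3 0.3 0.2] j [-0.3   0.25  0.72  2.14 -0.22  0.82  0.38]
turn y -0.4 shift now-axes [22.3 87.9 -1.5] after turn [21.8 88.  -1.8]
```

```bash

python3 -m jog '0 0 0 20 20 0 .4;0 0 0 0 22 0 .4;0 0 0 0 22 0 .4;0 0 0 0 22 0 .4;0 0 0 0 0 0 .4'
python3 -m jog '0 0 0 2 0 0 .4;0 0 0 2 0 0 .4;0 0 0 1 0 0 .4;0 0 0 0 0 0 .4;0 0 0 0 0 0 .4'
python3 go.py .438 -.205 .080 -9.2
python3 -m jog '0 0 0 2 0 0 .4;0 0 0 2 0 0 .4;0 0 0 2 0 0 .4;0 0 0 0 0 0 .4;0 0 0 0 0 0 .4'
python3 go.py .438 -.205 .080 -9.2
python3 -m jog '0 0 0 2 0 0 .4;0 0 0 2 0 0 .4;0 0 0 2 0 0 .4;0 0 0 0 0 0 .4;0 0 0 0 0 0 .4'
python3 go.py .438 -.205 .080 -9.2
```

```text
clock: 5.75
tcp_pos: [0.4386, -0.1981, 0.0816]
orientation: [-1.567, 0.133, -0.122]
contact_force: [-0.3, 0.1, -0.3]
grip_width: 0.0341
clock: 6.17
tcp_pos: [0.4455, -0.1987, 0.0858]
orientation: [-1.567, 0.128, -0.125]
contact_force: [-6.2, -1.3, 1.4]
grip_width: 0.0339
clock 6.17 tcp [ 445.5 -198.7   85.8] yaw -9.22 tilt 0.09 grip 33.9 F [-6.2 -1.3  1.4] j [-0.19  0.44  0.6   2.15 -0.4   0.66  0.52]
turn y -0.0 shift now-axes [-6.4  5.8 -7.4] after turn [-6.4  5.8 -7.4]
clock: 6.58
tcp_pos: [0.4463, -0.1988, 0.0851]
orientation: [-1.564, 0.136, -0.119]
contact_force: [-17.8, 1.0, 12.8]
grip_width: 0.0342
clock 6.58 tcp [ 446.3 -198.8   85.1] yaw -9.28 tilt 0.64 grip 34.2 F [-17.8   1.   12.8] j [-0.19  0.45  0.6   2.14 -0.4   0.68  0.52]
turn y -0.1 shift now-axes [-7.2  5.1 -7.5] after turn [-7.2  5.1 -7.5]
clock: 7.0
tcp_pos: [0.447, -0.1989, 0.0845]
orientation: [-1.56, 0.144, -0.112]
contact_force: [-30.5, 3.2, 26.1]
grip_width: 0.0342
clock 7.0 tcp [ 447.  -198.9   84.5] yaw -9.36 tilt 1.22 grip 34.2 F [-30.5   3.2  26.1] j [-0.19  0.45  0.6   2.13 -0.4   0.69  0.52]
turn y -0.2 shift now-axes [-7.8  4.6 -7.5] after turn [-7.9  4.5 -7.4]
```

```bash

python3 -m jog '0 0 0 -11 0 0 .4;0 0 0 -8 -4 0 .4;0 0 0 0 -35 0 .4;0 0 0 0 -35 0 .8;0 0 0 0 -35 0 1'
python3 - <<'E'
from h import *
o,A,t=pose(); f=imaging.grab_frame("wrist"); P=wpts(f,A,t)
cv2.imwrite("pics/w5.png",f["color"][:,:,::-1])
m=(P[...,2]>.081)&(P[...,2]<.094)&(np.hypot(P[...,0]-.42,P[...,1]+.2)<.035); q=P[m]
rr=cv2.minAreaRect((q[:,:2]*1000).astype(np.float32)); print(len(q),rr, "block-x offset from axle", (q[:,:2].mean(0)-[.416,-.2017])@[.987,-.16])
E
python3 go.py .398 -.305 .18 -8.8
```

```text
clock: 7.42
tcp_pos: [0.4405, -0.1974, 0.1965]
orientation: [-1.568, 0.125, -0.128]
contact_force: [2.0, 0.2, 1.1]
grip_width: 0.0572
658 ((431.17510986328125, -202.64463806152344), (30.4143009185791, 12.518438339233398), 80.73738861083984) block-x offset from axle 0.015456635824094327
clock 7.47 tcp [ 444.1 -199.4  202.7] yaw -9.27 tilt 0.68 grip 64.6 F [ 2.5 -2.8  3.6] j [-0.34  0.23  0.74  2.07 -0.2   0.9   0.35]
turn y -0.5 shift now-axes [ -28.7   22.3 -111.6] after turn [ -29.4   22.7 -111.4]
```

View pics/w5.png

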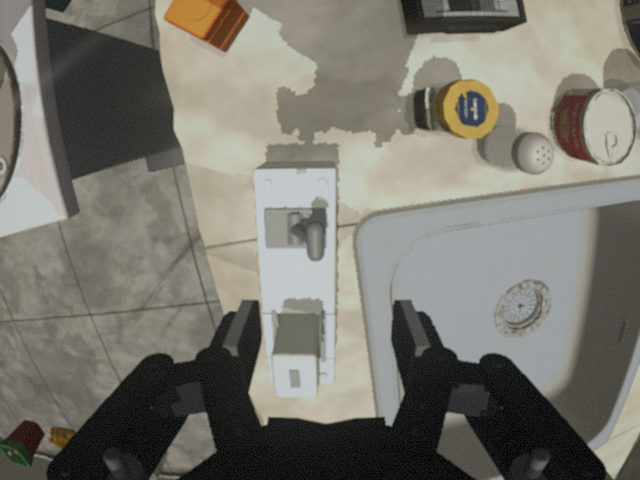

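```bash

python3 -m jog '0 0 0 -7 0 -28 1;0 0 0 -7 0 -28 1;0 0 0 -7 4 -28 1;0 0 0 -7 4 -26 1;0 0 0 0 4 0 1'
python3 go.py .3985 -.305 .075 -9
```

```text
clock: 7.88
tcp_pos: [0.3933, -0.3066, 0.184]
orientation: [-1.571, 0.128, -0.134]
contact_force: [-0.4, 0.3, 0.2]
grip_width: 0.0854
clock 7.88 tcp [ 393.3 -306.6  184. ] yaw -9.55 tilt 0.33 grip 85.4 F [-0.4  0.3  0.2] j [-0.1   0.3   0.77  2.06 -0.27  0.88  0.65]
turn y -0.5 shift now-axes [  4.3 109.1   2.8] after turn [  4.9 109.    2.4]
```

```bash

python3 -m jog '0 -.5 0 5 20 2.5 1;0 0 0 0 25 0 1;0 0 0 0 25 0 1;0 0 0 0 25 0 1;0 0 0 0 14 0 1'
python3 go.py .3985 -.305 .075 -9
```

```text
clock: 8.3
tcp_pos: [0.4009, -0.2989, 0.0719]
orientation: [-1.568, 0.118, -0.118]
contact_force: [-0.7, 0.2, 0.5]
grip_width: 0.0857
clock 8.3 tcp [ 400.9 -298.9   71.9] yaw -8.61 tilt 0.03 grip 85.7 F [-0.7  0.2  0.5] j [ 0.03  0.49  0.61  2.13 -0.46  0.65  0.81]
turn y 0.4 shift now-axes [-1.4 -3.1 -6.4] after turn [-1.4 -3.1 -6.4]
```

```bash

python3 -m jog '0 .4 0 -1 -3 -6 1;0 0 0 0 0 0 1;0 0 0 0 0 0 1;0 0 0 0 0 0 1;0 0 0 0 0 0 1'
python3 go.py .3985 -.305 .075 -9
python3 -m jog '0 0 0 0 0 0 0;0 0 0 0 0 0 0;0 0 0 0 0 0 0;0 0 0 0 0 0 0;0 0 0 0 0 0 0' 60
python3 -m jog '0 0 0 0 0 0 0;0 0 0 0 0 0 0;0 0 0 0 0 0 0;0 0 0 0 0 0 0;0 0 0 0 0 0 0' 60
python3 go.py .3985 -.305 .075 -9
```

```text
clock: 8.72
tcp_pos: [0.3993, -0.3055, 0.0772]
orientation: [-1.568, 0.122, -0.126]
contact_force: [-0.3, -0.2, -1.0]
grip_width: 0.0853
clock 8.72 tcp [ 399.3 -305.5   77.2] yaw -9.05 tilt 0.14 grip 85.3 F [-0.3 -0.2 -1. ] j [ 0.04  0.48  0.62  2.12 -0.46  0.66  0.81]
turn y -0.1 shift now-axes [-0.9  2.2  0.4] after turn [-0.9  2.2  0.4]
clock: 9.13
tcp_pos: [0.3984, -0.3051, 0.0762]
orientation: [-1.567, 0.124, -0.124]
contact_force: [-0.5, 0.9, 3.7]
grip_width: 0.0353
clock: 9.55
tcp_pos: [0.3984, -0.3051, 0.0762]
orientation: [-1.567, 0.124, -0.124]
contact_force: [-1.8, 1.4, 4.2]
grip_width: 0.0351
clock 9.55 tcp [ 398.4 -305.1   76.2] yaw -9.07 tilt 0.02 grip 35.1 F [-1.8  1.4  4.2] j [ 0.04  0.48  0.62  2.12 -0.46  0.66  0.81]
turn y -0.1 shift now-axes [0.1 1.2 0.1] after turn [0.1 1.2 0.1]
```

```bash

python3 -m jog '0 0 0 0 -3 0 0;0 0 0 0 -3 0 0;0 0 0 0 -4 0 0;0 0 0 0 -4 0 0;0 0 0 0 -4 0 0'
python3 -m jog '0 0 0 0 -6 0 0;0 0 0 0 -8 0 0;0 0 0 0 -8 0 0;0 0 0 0 -8 0 0;0 0 0 0 -8 0 0'
python3 go.py .588 -.014 .16 0
python3 - <<'E'
from h import *
f=imaging.grab_frame("scene");cv2.imwrite("pics/s6.png",cv2.resize(f["color"][200:360,300:460,::-1],None,fx=3.5,fy=3.5))
E
```

```text
clock: 9.97
tcp_pos: [0.3984, -0.3054, 0.0946]
orientation: [-1.567, 0.124, -0.124]
contact_force: [-0.6, -0.7, -1.4]
grip_width: 0.0354
clock: 10.38
tcp_pos: [0.3984, -0.3053, 0.1331]
orientation: [-1.567, 0.124, -0.125]
contact_force: [-0.2, -0.2, -1.9]
grip_width: 0.0353
clock 10.38 tcp [ 398.4 -305.3  133.1] yaw -9.07 tilt 0.03 grip 35.3 F [-0.2 -0.2 -1.9] j [-0.04  0.39  0.71  2.09 -0.36  0.78  0.73]
turn y -9.1 shift now-axes [141.3 -26.9 317.5] after turn [189.6 -26.9 291.3]
```

View pics/s6.png

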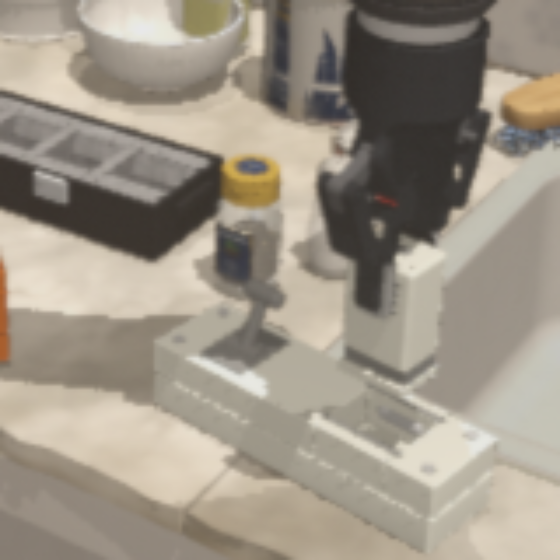

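```bash

python3 -m jog '0 0 0 0 -25 5 0;0 0 0 0 -25 20 0;0 -3 0 10 -25 30 0;0 -3 0 15 0 34 0;0 -3 0 17 0 34 0'
python3 -m jog '0 0 0 17 0 34 0;0 0 0 20 0 34 0;0 0 0 20 0 34 0;0 0 0 20 0 30 0;0 0 0 20 0 10 0'
python3 go.py .588 -.014 .15 0
```

```text
clock: 10.85
tcp_pos: [0.4555, -0.1867, 0.209]
orientation: [-1.571, -0.003, -0.004]
contact_force: [0.4, 0.2, -2.1]
grip_width: 0.035
clock: 11.27
tcp_pos: [0.5523, -0.0389, 0.2068]
orientation: [-1.568, -0.004, 0.005]
contact_force: [0.1, 0.0, -1.8]
grip_width: 0.0349
clock 11.27 tcp [552.3 -38.9 206.8] yaw 0.33 tilt 0.16 grip 34.9 F [ 0.1  0.  -1.8] j [-0.54  0.35  0.63  1.91 -0.25  0.97  0.21]
turn y 0.3 shift now-axes [35.9 56.9 24.6] after turn [35.7 56.8 24.9]
```

```bash

python3 -m jog '0 .3 0 18 0 12 0;0 0 0 18 0 12 0;0 0 0 0 0 0 0;0 0 0 0 0 0 0;0 0 0 0 0 0 0'
python3 go.py .588 -.014 .15 0
cat > tray.py <<'E'
from h import *
o,A,t=pose(); f=imaging.grab_frame("wrist"); P=wpts(f,A,t); x,y,z=P[...,0],P[...,1],P[...,2]
import sys; cv2.imwrite(sys.argv[1],f["color"][:,:,::-1])
s=(abs(x-.588)<.014)&(y>-.08)&(y<.36)&(z>.038)&(z<.055)
yy=np.sort(y[s]); g=np.split(yy,np.where(np.diff(yy)>.004)[0]+1)
print([(round(a.min()*1e3),round(a.max()*1e3),len(a)) for a in g])
for lo in np.arange(-.04,.33,.04):
    s=(y>lo)&(y<lo+.03)&(abs(x-.588)<.052)&(z>.040)&(z<.056)
    if s.sum()>50: print(lo.round(2),np.percentile(x[s],[.5,99.5]).round(4),np.percentile(x[s],[.5,99.5]).mean().round(4),"gap",[ (x[s&(x<.588)]).max().round(4),(x[s&(x>.588)]).min().round(4)],"z",np.median(z[s]).round(4))
E
python3 tray.py pics/w7.png
```

```text
clock: 11.68
tcp_pos: [0.5867, -0.0221, 0.2068]
orientation: [-1.571, 0.006, -0.005]
contact_force: [0.0, -0.2, -1.6]
grip_width: 0.0354
clock 11.68 tcp [586.7 -22.1 206.8] yaw -0.4 tilt 0.06 grip 35.4 F [ 0.  -0.2 -1.6] j [-0.54  0.41  0.62  1.83 -0.28  0.99  0.19]
turn y -0.4 shift now-axes [ 1.3 56.8  8.1] after turn [ 1.3 56.8  8.1]
[(16, 26, 440), (76, 85, 401), (135, 146, 476)]
-0.04 [0.5376 0.6371] 0.5874 gap [np.float64(0.568), np.float64(0.6068)] z 0.0439
0.0 [0.5381 0.6367] 0.5874 gap [np.float64(0.5873), np.float64(0.5881)] z 0.0439
0.04 [0.5364 0.6396] 0.588 gap [np.float64(0.5646), np.float64(0.6087)] z 0.0441
0.08 [0.5372 0.6364] 0.5868 gap [np.float64(0.5876), np.float64(0.5884)] z 0.044
0.12 [0.5374 0.6359] 0.5866 gap [np.float64(0.588), np.float64(0.5887)] z 0.0439
```

View pics/w7.png

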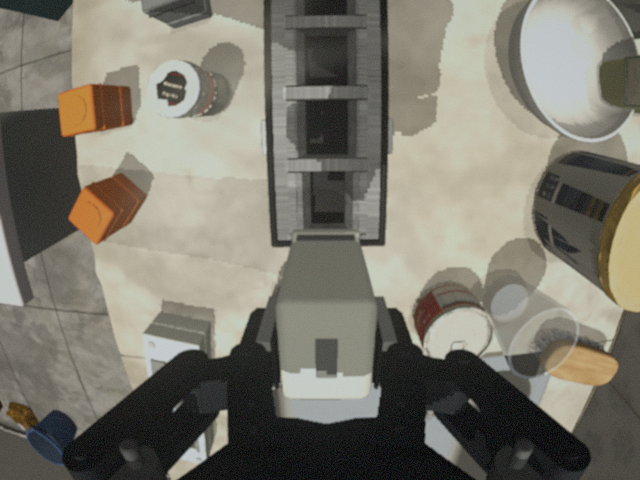

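```bash

python3 -m jog '0 -.4 0 1 20 8 0;0 0 0 0 20 0 0;0 0 0 0 25 0 0;0 0 0 0 25 0 0;0 0 0 0 10 0 0'
python3 -m jog '0 0 0 0 0 0 0;0 0 0 0 0 0 0;0 0 0 0 0 0 0;0 0 0 0 0 0 0;0 0 0 0 0 0 0'
python3 go.py .5875 -.013 .058 0
```

```text
clock: 12.15
tcp_pos: [0.5858, -0.014, 0.1044]
orientation: [-1.571, 0.004, 0.003]
contact_force: [0.1, 0.2, -1.8]
grip_width: 0.0351
clock: 12.57
tcp_pos: [0.5893, -0.0135, 0.1083]
orientation: [-1.57, -0.002, -0.001]
contact_force: [0.2, 0.7, -1.7]
grip_width: 0.0351
clock 12.57 tcp [589.3 -13.5 108.3] yaw 0.03 tilt 0.13 grip 35.1 F [ 0.2  0.7 -1.7] j [-0.49  0.53  0.55  1.9  -0.38  0.81  0.26]
turn y 0.0 shift now-axes [-2.  50.3  0.4] after turn [-1.8 50.3  0.5]
```

```bash

python3 -m jog '0 0 0 -1.5 6 0 0;0 0 0 0 6 0 0;0 0 0 0 6 0 0;0 0 0 0 5 0 0;0 0 0 0 5 0 0'
python3 -m jog '0 0 0 0 5 0 0;0 0 0 0 5 0 0;0 0 0 0 4 0 0;0 0 0 0 4 0 0;0 0 0 0 0 0 0'
python3 go.py .5875 -.013 .058 0
```

```text
clock: 12.98
tcp_pos: [0.5884, -0.0135, 0.0796]
orientation: [-1.571, -0.002, -0.001]
contact_force: [-1.2, 0.5, 16.7]
grip_width: 0.0354
clock: 13.4
tcp_pos: [0.5878, -0.0136, 0.0608]
orientation: [-1.571, -0.002, -0.0]
contact_force: [1.9, -0.1, -1.1]
grip_width: 0.0353
clock 13.4 tcp [587.8 -13.6  60.8] yaw 0.06 tilt 0.07 grip 35.3 F [ 1.9 -0.1 -1.1] j [-0.46  0.6   0.5   1.93 -0.42  0.72  0.3 ]
turn y 0.1 shift now-axes [-0.3  2.8  0.6] after turn [-0.3  2.8  0.6]
```

Passed the foam. Press the last few mm.

```bash

python3 -m jog '0 0 0 0 2 0 0;0 0 0 0 2 0 0;0 0 0 0 1 0 0;0 0 0 0 0 0 0;0 0 0 0 0 0 0'
python3 go.py .5875 -.013 .058 0
python3 -m jog '0 0 0 0 2 0 0;0 0 0 0 2 0 0;0 0 0 0 0 0 0;0 0 0 0 0 0 0;0 0 0 0 0 0 0'
python3 go.py .5875 -.013 .058 0
```

```text
clock: 13.82
tcp_pos: [0.5881, -0.0136, 0.0581]
orientation: [-1.57, -0.002, -0.001]
contact_force: [-5.0, 1.1, 22.0]
grip_width: 0.0354
clock 13.82 tcp [588.1 -13.6  58.1] yaw 0.05 tilt 0.13 grip 35.4 F [-5.   1.1 22. ] j [-0.45  0.6   0.5   1.93 -0.43  0.71  0.3 ]
turn y 0.0 shift now-axes [-0.6  0.1  0.6] after turn [-0.6  0.1  0.6]
clock: 14.23
tcp_pos: [0.5881, -0.0136, 0.058]
orientation: [-1.567, -0.002, -0.001]
contact_force: [-20.0, 3.1, 62.4]
grip_width: 0.0353
clock 14.23 tcp [588.1 -13.6  58. ] yaw 0.02 tilt 0.26 grip 35.3 F [-20.    3.1  62.4] j [-0.45  0.6   0.5   1.93 -0.43  0.72  0.3 ]
turn y 0.0 shift now-axes [-0.6 -0.   0.6] after turn [-0.6 -0.   0.6]
```

```bash

python3 -m jog '0 0 0 0 -5 0 0;0 0 0 0 0 0 1;0 0 0 0 0 0 1;0 0 0 0 0 0 1;0 0 0 0 0 0 1'
python3 -m jog '0 0 0 0 -10 0 1;0 0 0 0 -30 0 1;0 0 0 0 -38 0 1;0 0 0 0 -38 0 1;0 0 0 0 0 0 1'
python3 - <<'E'
from h import *
o,A,t=pose(); f=imaging.grab_frame("wrist"); P=wpts(f,A,t); x,y,z=P[...,0],P[...,1],P[...,2]
cv2.imwrite("pics/w8.png",f["color"][:,:,::-1])
for n,c,z0,z1,rad in(("plug",(.588,-.013),.08,.12,.04),("yellow",(.5525,-.1226),.09,.102,.035),("white",(.479,.085),.09,.102,.035),("tin",(.4586,.1778),.066,.078,.04)):
    m=(z>z0)&(z<z1)&(np.hypot(x-c[0],y-c[1])<rad); q=P[m]
    if len(q)>20:
        rr=cv2.minAreaRect((q[:,:2]*1000).astype(np.float32)); print(n,len(q),np.round(rr[0],1),np.round(rr[1],1),round(rr[2],1),"z",np.median(q[:,2]).round(4))
E
python3 go.py .552 -.122 .17 59
```

```text
clock: 14.65
tcp_pos: [0.5865, -0.0134, 0.0561]
orientation: [-1.571, 0.001, 0.002]
contact_force: [-0.5, -0.1, 0.7]
grip_width: 0.0814
clock: 15.07
tcp_pos: [0.5912, -0.0145, 0.1804]
orientation: [-1.57, -0.008, -0.009]
contact_force: [1.0, -1.6, -0.1]
grip_width: 0.0855
plug 3703 [587.6 -12.8] [37.8 46.1] 0.8 z 0.0927
yellow 1844 [ 552.1 -121.4] [42.  41.1] 90.0 z 0.0965
white 2989 [478.3  86.8] [41.6 42.6] 85.3 z 0.0959
tin 420 [457.7 159.5] [11.7 39.3] 80.1 z 0.0711
clock 15.12 tcp [589.7 -13.9 177.4] yaw 0.01 tilt 0.44 grip 85.5 F [-0.4 -0.1 -0.5] j [-0.54  0.44  0.6   1.86 -0.31  0.93  0.2 ]
turn y -59.0 shift now-axes [ -37.8    7.  -108.1] after turn [-112.1    7.4  -23.3]
```

View pics/w8.png

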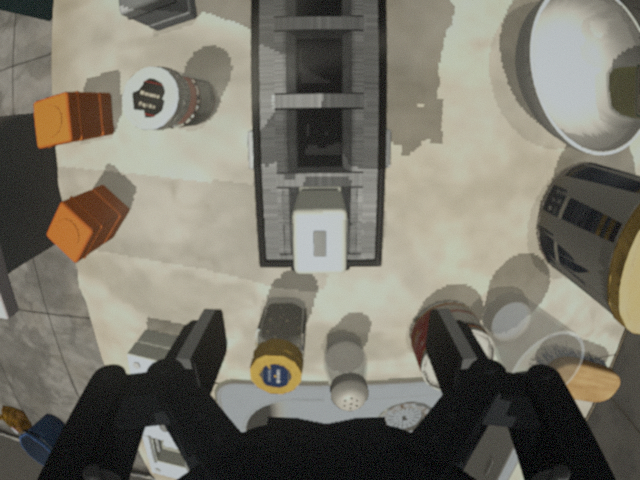

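```bash

python3 -m jog '0 -5 0 -7 0 -22 .75;0 -5 0 -7 0 -22 .75;0 -5 0 -7 0 -22 .75;0 -5 0 -7 0 -22 .75;0 -5 0 -7 0 -15 .75'
python3 -m jog '0 0 0 0 0 0 .75;0 0 0 0 0 0 .75;0 0 0 0 0 0 .75;0 0 0 0 0 0 .75;0 0 0 0 0 0 .75'
python3 go.py .552 -.122 .073 25
python3 - <<'E'
from h import *
o,A,t=pose(); f=imaging.grab_frame("wrist"); P=wpts(f,A,t); x,y,z=P[...,0],P[...,1],P[...,2]
cv2.imwrite("pics/w9.png",f["color"][:,:,::-1])
for n,c,z0,z1,rad in(("yellow",(.5525,-.1226),.09,.102,.035),("salt",(.613,-.163),.08,.095,.03)):
    m=(z>z0)&(z<z1)&(np.hypot(x-c[0],y-c[1])<rad); q=P[m]
    if len(q)>20:
        rr=cv2.minAreaRect((q[:,:2]*1000).astype(np.float32)); print(n,len(q),np.round(rr[0],1),np.round(rr[1],1),round(rr[2],1),"z",np.median(q[:,2]).round(4))
E
```

```text
clock: 15.53
tcp_pos: [0.5682, -0.1226, 0.1723]
orientation: [-1.543, -0.343, 0.346]
contact_force: [-0.8, -0.7, 0.2]
grip_width: 0.0641
clock: 15.95
tcp_pos: [0.5695, -0.1189, 0.1727]
orientation: [-1.543, -0.343, 0.344]
contact_force: [-0.2, 0.2, 0.7]
grip_width: 0.0639
clock 15.95 tcp [ 569.5 -118.9  172.7] yaw 25.12 tilt 0.04 grip 63.9 F [-0.2  0.2  0.7] j [-0.29  0.42  0.51  1.87 -0.26  0.92  0.77]
turn y 0.1 shift now-axes [-17.2  99.7   4.5] after turn [-17.2  99.7   4.6]
yellow 3289 [ 551.6 -121.7] [40.4 41.3] 25.4 z 0.0964
salt 1221 [ 611.7 -159.8] [30.9 29.7] 21.8 z 0.0865
```

View pics/w9.png

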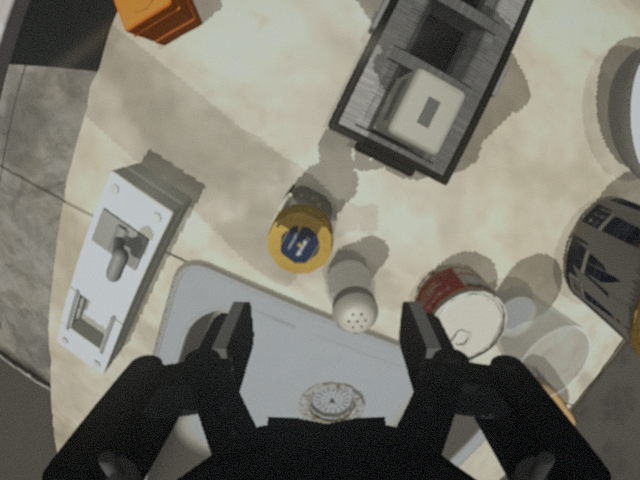

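```bash

python3 -m jog '0 0 0 -17 0 4.5 .75;0 0 0 0 25 0 .75;0 0 0 0 25 0 .75;0 0 0 0 25 0 .75;0 0 0 0 23 0 .75'
python3 -m jog '0 0 0 0 0 0 .75;0 0 0 0 0 0 .75;0 0 0 0 0 0 .75;0 0 0 0 0 0 .75;0 0 0 0 0 0 .75'
python3 go.py .552 -.122 .073 25
```

```text
clock: 16.42
tcp_pos: [0.5521, -0.1225, 0.0739]
orientation: [-1.543, -0.344, 0.343]
contact_force: [0.6, -0.1, -0.2]
grip_width: 0.0641
clock: 16.83
tcp_pos: [0.5532, -0.1236, 0.0765]
orientation: [-1.544, -0.345, 0.341]
contact_force: [0.9, -0.3, 0.3]
grip_width: 0.0641
clock 16.83 tcp [ 553.2 -123.6   76.5] yaw 25.04 tilt 0.15 grip 64.1 F [ 0.9 -0.3  0.3] j [-0.23  0.53  0.44  1.97 -0.34  0.71  0.86]
turn y 0.0 shift now-axes [-0.4  3.5  1.9] after turn [-0.4  3.5  1.9]
```

```bash

python3 -m jog '0 0 0 0 6 2 .75;0 0 0 0 0 0 .4;0 0 0 0 0 0 0;0 0 0 0 0 0 0;0 0 0 0 0 0 0' 50
python3 -m jog '0 0 0 0 0 0 0;0 0 0 0 0 0 0;0 0 0 0 0 0 0;0 0 0 0 0 0 0;0 0 0 0 0 0 0'
python3 go.py .552 -.122 .073 25
```

```text
clock: 17.25
tcp_pos: [0.5516, -0.1215, 0.0693]
orientation: [-1.543, -0.343, 0.342]
contact_force: [-0.1, 1.5, 3.0]
grip_width: 0.0404
clock: 17.67
tcp_pos: [0.5516, -0.1216, 0.0692]
orientation: [-1.543, -0.343, 0.342]
contact_force: [0.2, 0.8, 5.9]
grip_width: 0.0402
clock 17.67 tcp [ 551.6 -121.6   69.2] yaw 25.04 tilt 0.04 grip 40.2 F [0.2 0.8 5.9] j [-0.23  0.54  0.44  1.97 -0.35  0.7   0.86]
turn y 0.0 shift now-axes [ 0.2 -3.8 -0.6] after turn [ 0.2 -3.8 -0.5]
```

```bash

python3 -m jog '0 0 0 0 -20 0 0;0 0 0 0 -30 0 0;0 0 0 0 -30 0 0;0 0 0 0 -30 0 0;0 0 0 0 -25 0 0'
python3 -m jog '0 5 0 25 0 20 0;0 5 0 25 0 25 0;0 5 0 15 0 30 0;0 5 0 0 0 30 0;0 5 0 0 0 30 0'
python3 -m jog '0 0 0 0 0 0 0;0 0 0 0 0 0 0;0 0 0 0 0 0 0;0 0 0 0 0 0 0;0 0 0 0 0 0 0'
python3 go.py .5875 .05 .115 0
python3 tray.py pics/w10.png
```

```text
clock: 18.08
tcp_pos: [0.5508, -0.1222, 0.2053]
orientation: [-1.544, -0.342, 0.343]
contact_force: [0.1, -0.6, -1.4]
grip_width: 0.0402
clock: 18.5
tcp_pos: [0.5785, 0.0325, 0.2031]
orientation: [-1.572, 0.004, -0.002]
contact_force: [0.7, 0.6, -1.5]
grip_width: 0.0401
clock: 18.92
tcp_pos: [0.5791, 0.0296, 0.2039]
orientation: [-1.571, 0.001, -0.001]
contact_force: [-1.0, -0.4, -1.4]
grip_width: 0.0403
clock 18.92 tcp [579.1  29.6 203.9] yaw -0.09 tilt 0.03 grip 40.3 F [-1.  -0.4 -1.4] j [-0.62  0.39  0.6   1.85 -0.26  0.98  0.09]
turn y -0.1 shift now-axes [ 8.4 88.9 20.5] after turn [ 8.4 88.9 20.4]
[(16, 26, 255), (76, 86, 427), (135, 146, 468), (195, 205, 443)]
-0.04 [0.5374 0.6371] 0.5872 gap [np.float64(0.5443), np.float64(0.6185)] z 0.0447
0.0 [0.5374 0.6371] 0.5873 gap [np.float64(0.5873), np.float64(0.5881)] z 0.044
0.04 [0.5365 0.6394] 0.588 gap [np.float64(0.5653), np.float64(0.6092)] z 0.0441
0.08 [0.5374 0.6363] 0.5869 gap [np.float64(0.5877), np.float64(0.5885)] z 0.044
0.12 [0.537  0.6361] 0.5866 gap [np.float64(0.5875), np.float64(0.5883)] z 0.0439
0.16 [0.5369 0.6359] 0.5864 gap [np.float64(0.5644), np.float64(0.6085)] z 0.044
0.2 [0.5368 0.6355] 0.5862 gap [np.float64(0.5876), np.float64(0.5883)] z 0.0439
```

View pics/w10.png

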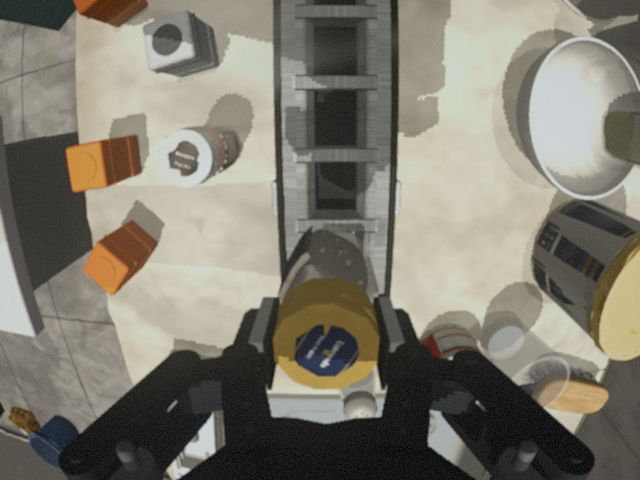

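```bash

python3 -m jog '0 0 0 8 10 21 0;0 0 0 0 20 0 0;0 0 0 0 20 0 0;0 0 0 0 20 0 0;0 0 0 0 10 0 0'
python3 -m jog '0 0 0 0 0 0 0;0 0 0 0 0 0 0;0 0 0 0 0 0 0;0 0 0 0 0 0 0;0 0 0 0 0 0 0'
python3 go.py .5872 .0505 .077 0
```

```text
clock: 19.38
tcp_pos: [0.586, 0.0515, 0.1218]
orientation: [-1.572, 0.002, 0.002]
contact_force: [-0.1, 0.1, -2.1]
grip_width: 0.0402
clock: 19.8
tcp_pos: [0.5879, 0.0524, 0.1251]
orientation: [-1.57, -0.002, -0.001]
contact_force: [-0.5, -1.0, -0.1]
grip_width: 0.0401
clock 19.8 tcp [587.9  52.4 125.1] yaw 0.03 tilt 0.11 grip 40.1 F [-0.5 -1.  -0.1] j [-0.6   0.51  0.54  1.89 -0.35  0.84  0.12]
turn y 0.0 shift now-axes [-0.8 48.1 -1.9] after turn [-0.7 48.1 -1.9]
```

```bash

python3 -m jog '0 0 0 -1 6 -2 0;0 0 0 0 6 0 0;0 0 0 0 6 0 0;0 0 0 0 6 0 0;0 0 0 0 4 0 0'
python3 go.py .5872 .0505 .077 0
python3 -m jog '0 0 0 0 5 0 0;0 0 0 0 5 0 0;0 0 0 0 4 0 0;0 0 0 0 4 0 0;0 0 0 0 1 0 0'
python3 go.py .5872 .0505 .077 0
```

```text
clock: 20.22
tcp_pos: [0.5878, 0.0503, 0.0973]
orientation: [-1.57, -0.003, -0.002]
contact_force: [-3.8, -0.5, 24.7]
grip_width: 0.0404
clock 20.22 tcp [587.8  50.3  97.3] yaw 0.03 tilt 0.17 grip 40.4 F [-3.8 -0.5 24.7] j [-0.58  0.55  0.52  1.91 -0.37  0.78  0.15]
turn y 0.0 shift now-axes [-0.7 20.3  0.2] after turn [-0.6 20.3  0.2]
clock: 20.63
tcp_pos: [0.5879, 0.0503, 0.0781]
orientation: [-1.57, -0.003, -0.002]
contact_force: [-1.5, -0.4, 14.9]
grip_width: 0.0401
clock 20.63 tcp [587.9  50.3  78.1] yaw 0.04 tilt 0.17 grip 40.1 F [-1.5 -0.4 14.9] j [-0.56  0.57  0.5   1.91 -0.39  0.75  0.16]
turn y 0.0 shift now-axes [-0.7  1.1  0.2] after turn [-0.7  1.1  0.2]
```

```bash

python3 -m jog '0 0 0 0 2 0 0;0 0 0 0 1 0 0;0 0 0 0 0 0 0;0 0 0 0 0 0 0;0 0 0 0 0 0 0'
python3 go.py .5872 .0505 .077 0
python3 -m jog '0 0 0 0 -4 0 0;0 0 0 0 0 0 .75;0 0 0 0 0 0 .75;0 0 0 0 0 0 .75;0 0 0 0 0 0 .75'
python3 -m jog '0 0 0 0 -20 0 .75;0 0 0 0 -30 0 .75;0 0 0 0 -30 0 .75;0 0 0 -10 -20 0 .75;0 0 0 -10 0 0 .75'
python3 - <<'E'
from h import *
o,A,t=pose(); f=imaging.grab_frame("wrist"); P=wpts(f,A,t); x,y,z=P[...,0],P[...,1],P[...,2]
cv2.imwrite("pics/w11.png",f["color"][:,:,::-1])
for n,c,z0,z1,rad in(("yellow",(.588,.05),.09,.13,.03),("white",(.479,.085),.09,.102,.035),("tin",(.4586,.1778),.066,.078,.04)):
    m=(z>z0)&(z<z1)&(np.hypot(x-c[0],y-c[1])<rad); q=P[m]
    if len(q)>20:
        rr=cv2.minAreaRect((q[:,:2]*1000).astype(np.float32)); print(n,len(q),np.round(rr[0],1),np.round(rr[1],1),round(rr[2],1),"z",np.median(q[:,2]).round(4))
E
python3 go.py .479 .086 .17 0
```

```text
clock: 21.05
tcp_pos: [0.5881, 0.0506, 0.0772]
orientation: [-1.569, -0.003, -0.002]
contact_force: [-6.6, 0.7, 30.3]
grip_width: 0.04
clock 21.05 tcp [588.1  50.6  77.2] yaw 0.05 tilt 0.23 grip 40.0 F [-6.6  0.7 30.3] j [-0.56  0.57  0.5   1.91 -0.4   0.75  0.16]
turn y 0.0 shift now-axes [-0.9  0.2 -0.1] after turn [-0.9  0.2 -0.1]
clock: 21.47
tcp_pos: [0.586, 0.0503, 0.0776]
orientation: [-1.571, 0.0, 0.001]
contact_force: [0.1, -0.4, 1.4]
grip_width: 0.0642
clock: 21.88
tcp_pos: [0.5689, 0.0501, 0.182]
orientation: [-1.569, -0.005, -0.006]
contact_force: [0.8, 0.1, -0.3]
grip_width: 0.0641
yellow 3431 [586.9  50.1] [41.4 41.9] 31.9 z 0.1051
white 3005 [478.6  86.8] [42.2 41.9] 13.6 z 0.0959
tin 2890 [457.3 179.4] [41.5 41.6] 10.2 z 0.0719
clock 21.93 tcp [565.3  50.1 179.5] yaw 0.01 tilt 0.12 grip 64.0 F [-1.7  0.1 -0.7] j [-0.66  0.4   0.59  1.9  -0.28  0.92  0.07]
turn y 0.0 shift now-axes [-86.3   9.4  35.8] after turn [-86.3   9.5  35.9]
```

View pics/w11.png

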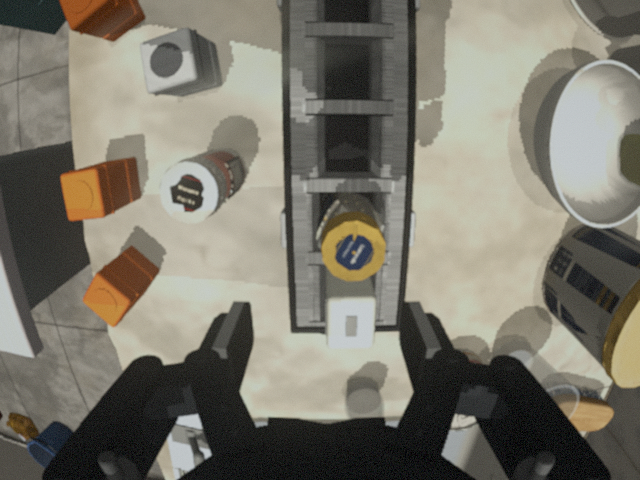

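```bash

python3 -m jog '0 0 0 -20 0 8 .75;0 0 0 -20 0 8 .75;0 0 0 -20 0 8 .75;0 0 0 -20 0 8 .75;0 0 0 -7 0 4 .75'
python3 -m jog '0 0 0 0 0 0 .75;0 0 0 0 0 0 .75;0 0 0 0 0 0 .75;0 0 0 0 0 0 .75;0 0 0 0 0 0 .75'
python3 go.py .4786 .0863 .070 0
```

```text
clock: 22.35
tcp_pos: [0.4755, 0.0869, 0.1764]
orientation: [-1.571, 0.002, 0.005]
contact_force: [0.1, 0.4, -0.1]
grip_width: 0.0637
clock: 22.77
tcp_pos: [0.4799, 0.0857, 0.1779]
orientation: [-1.571, 0.0, -0.001]
contact_force: [-0.9, 0.5, -0.1]
grip_width: 0.0641
clock 22.77 tcp [479.9  85.7 177.9] yaw -0.02 tilt 0.04 grip 64.1 F [-0.9  0.5 -0.1] j [-0.82  0.26  0.61  2.08 -0.2   0.85 -0.1 ]
turn y -0.0 shift now-axes [ -1.4 107.9   0.6] after turn [ -1.3 107.9   0.6]
```

```bash

python3 -m jog '0 0 0 -1.4 20 .6 .75;0 0 0 0 25 0 .75;0 0 0 0 25 0 .75;0 0 0 0 25 0 .75;0 0 0 0 13 0 .75'
python3 -m jog '0 0 0 0 0 0 .75;0 0 0 0 0 0 .75;0 0 0 0 0 0 .75;0 0 0 0 0 0 .4;0 0 0 0 0 0 0' 50
python3 go.py .4786 .0863 .070 0
python3 -m jog '0 0 0 0 0 0 0;0 0 0 0 0 0 0;0 0 0 0 0 0 0;0 0 0 0 0 0 0;0 0 0 0 0 0 0'
python3 go.py .4786 .0863 .070 0
```

```text
clock: 23.18
tcp_pos: [0.4769, 0.0863, 0.0675]
orientation: [-1.572, 0.002, 0.002]
contact_force: [0.1, 0.4, 0.3]
grip_width: 0.0643
clock: 23.6
tcp_pos: [0.4787, 0.0872, 0.0712]
orientation: [-1.57, -0.002, -0.001]
contact_force: [-3.1, -0.7, 20.9]
grip_width: 0.0415
clock 23.6 tcp [478.7  87.2  71.2] yaw 0.03 tilt 0.13 grip 41.5 F [-3.1 -0.7 20.9] j [-0.71  0.44  0.5   2.16 -0.36  0.62  0.05]
turn y 0.0 shift now-axes [-0.1  1.2 -0.9] after turn [-0.1  1.2 -0.9]
clock: 24.02
tcp_pos: [0.4787, 0.0871, 0.0713]
orientation: [-1.57, -0.002, -0.001]
contact_force: [-1.1, 0.4, 6.0]
grip_width: 0.0413
clock 24.02 tcp [478.7  87.1  71.3] yaw 0.03 tilt 0.14 grip 41.3 F [-1.1  0.4  6. ] j [-0.71  0.44  0.5   2.16 -0.36  0.62  0.05]
turn y 0.0 shift now-axes [-0.1  1.3 -0.8] after turn [-0.1  1.3 -0.8]
```

```bash

python3 -m jog '0 0 0 0 -20 0 0;0 0 0 0 -30 0 0;0 0 0 10 -30 0 0;0 0 0 20 -20 5 0;0 0 0 25 -5 5 0'
python3 -m jog '0 0 0 25 0 8 0;0 0 0 20 0 6 0;0 0 0 8 0 0 0;0 0 0 0 0 0 0;0 0 0 0 0 0 0'
python3 -m jog '0 0 0 0 0 0 0;0 0 0 0 0 0 0;0 0 0 0 0 0 0;0 0 0 0 0 0 0;0 0 0 0 0 0 0'
python3 go.py .587 .1107 .123 0
python3 tray.py pics/w12.png
```

```text
clock: 24.43
tcp_pos: [0.5343, 0.0974, 0.1794]
orientation: [-1.567, -0.004, -0.004]
contact_force: [1.0, 0.1, -1.7]
grip_width: 0.0419
clock: 24.85
tcp_pos: [0.585, 0.1102, 0.1749]
orientation: [-1.571, 0.001, 0.001]
contact_force: [-0.0, -0.5, -0.6]
grip_width: 0.0419
clock: 25.27
tcp_pos: [0.5854, 0.1109, 0.1751]
orientation: [-1.571, -0.0, 0.001]
contact_force: [-0.4, -0.3, -2.0]
grip_width: 0.0417
clock 25.27 tcp [585.4 110.9 175.1] yaw 0.04 tilt 0.02 grip 41.7 F [-0.4 -0.3 -2. ] j [-0.73  0.46  0.58  1.84 -0.3   0.94 -0.01]
turn y 0.0 shift now-axes [ 1.6 52.1 -0.3] after turn [ 1.6 52.1 -0.2]
[(135, 146, 513), (196, 205, 504), (255, 265, 535)]
-0.04 [0.5383 0.6354] 0.5869 gap [np.float64(0.558), np.float64(0.611)] z 0.0445
0.04 [0.5365 0.6397] 0.5881 gap [np.float64(0.5504), np.float64(0.6194)] z 0.0447
0.08 [0.5375 0.6367] 0.5871 gap [np.float64(0.5648), np.float64(0.6095)] z 0.0442
0.12 [0.5374 0.636 ] 0.5867 gap [np.float64(0.5874), np.float64(0.5881)] z 0.044
0.16 [0.5371 0.6363] 0.5867 gap [np.float64(0.5643), np.float64(0.6086)] z 0.044
0.2 [0.5367 0.6385] 0.5876 gap [np.float64(0.5879), np.float64(0.5886)] z 0.044
0.24 [0.5368 0.6385] 0.5876 gap [np.float64(0.5877), np.float64(0.5884)] z 0.0439
0.28 [0.5366 0.6356] 0.5861 gap [np.float64(0.563), np.float64(0.6089)] z 0.0439
```

View pics/w12.png

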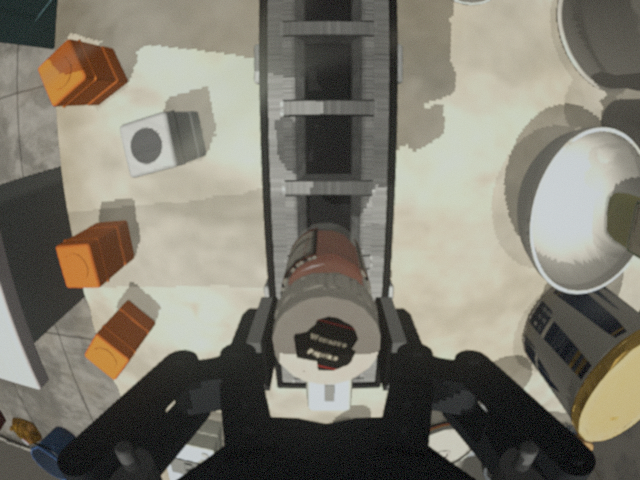

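```bash

python3 -m jog '0 0 0 1.5 15 0 0;0 0 0 0 20 0 0;0 0 0 0 12 0 0;0 0 0 0 0 0 0;0 0 0 0 0 0 0'
python3 go.py .587 .1107 .0793 0
python3 -m jog '0 0 0 0 7 0 0;0 0 0 0 7 0 0;0 0 0 0 6 0 0;0 0 0 0 5 0 0;0 0 0 0 5 0 0'
python3 go.py .587 .1107 .0793 0
```

```text
clock: 25.73
tcp_pos: [0.5868, 0.1108, 0.1276]
orientation: [-1.571, 0.001, 0.002]
contact_force: [-0.3, -0.1, -0.6]
grip_width: 0.0417
clock 25.73 tcp [586.8 110.8 127.6] yaw 0.03 tilt 0.09 grip 41.7 F [-0.3 -0.1 -0.6] j [-0.7   0.52  0.54  1.87 -0.35  0.85  0.02]
turn y 0.0 shift now-axes [ 0.3 48.3 -0. ] after turn [ 0.2 48.3 -0.1]
clock: 26.15
tcp_pos: [0.5881, 0.1111, 0.0987]
orientation: [-1.57, -0.002, -0.001]
contact_force: [-2.9, 0.2, 15.5]
grip_width: 0.0414
clock 26.15 tcp [588.1 111.1  98.7] yaw 0.03 tilt 0.1 grip 41.4 F [-2.9  0.2 15.5] j [-0.68  0.56  0.52  1.88 -0.38  0.8   0.05]
turn y 0.0 shift now-axes [-1.2 19.4 -0.4] after turn [-1.1 19.4 -0.4]
```

```bash

python3 -m jog '0 0 0 0 5 0 0;0 0 0 0 5 0 0;0 0 0 0 4 0 0;0 0 0 0 3 0 0;0 0 0 0 0 0 0'
python3 go.py .587 .1107 .0793 0
python3 -m jog '0 0 0 0 1 0 0;0 0 0 0 1 0 0;0 0 0 0 1 0 0;0 0 0 0 0 0 0;0 0 0 0 0 0 0'
python3 go.py .587 .1107 .0793 0
```

```text
clock: 26.57
tcp_pos: [0.5878, 0.111, 0.0814]
orientation: [-1.57, -0.001, -0.0]
contact_force: [-0.6, -0.2, 3.3]
grip_width: 0.0415
clock 26.57 tcp [587.8 111.   81.4] yaw 0.03 tilt 0.06 grip 41.5 F [-0.6 -0.2  3.3] j [-0.66  0.58  0.5   1.89 -0.39  0.77  0.06]
turn y 0.0 shift now-axes [-0.8  2.1 -0.3] after turn [-0.8  2.1 -0.3]
clock: 26.98
tcp_pos: [0.5881, 0.1111, 0.0794]
orientation: [-1.57, -0.001, -0.001]
contact_force: [-3.2, -0.2, 12.3]
grip_width: 0.0414
clock 26.98 tcp [588.1 111.1  79.4] yaw 0.02 tilt 0.11 grip 41.4 F [-3.2 -0.2 12.3] j [-0.66  0.58  0.5   1.89 -0.4   0.76  0.06]
turn y 0.0 shift now-axes [-1.1  0.1 -0.4] after turn [-1.1  0.1 -0.4]
```

```bash

python3 -m jog '0 0 0 0 1 0 0;0 0 0 0 1 0 0;0 0 0 0 0.5 0 0;0 0 0 0 0 0 0;0 0 0 0 0 0 0'
python3 go.py .587 .1107 .0793 0
python3 -m jog '0 0 0 0 -5 0 0;0 0 0 0 0 0 .75;0 0 0 0 0 0 .75;0 0 0 0 0 0 .75;0 0 0 0 0 0 .75'
python3 -m jog '0 0 0 0 -20 0 .75;0 0 0 0 -30 0 .75;0 0 0 0 -30 0 .75;0 0 0 -10 -20 0 .75;0 0 0 -10 0 0 .75'
cat > look.py <<'E'
from h import *
import sys
o,A,t=pose(); f=imaging.grab_frame("wrist"); P=wpts(f,A,t); x,y,z=P[...,0],P[...,1],P[...,2]
cv2.imwrite(sys.argv[1],f["color"][:,:,::-1])
for n,c,z0,z1,rad in(("plug",(.588,-.013),.08,.12,.04),("yellow",(.588,.05),.09,.13,.03),("white",(.588,.111),.09,.13,.035),("tin",(.458,.1785),.066,.078,.06),("tin home",(.588,.17),.066,.12,.035)):
    m=(z>z0)&(z<z1)&(np.hypot(x-c[0],y-c[1])<rad); q=P[m]
    if len(q)>20:
        rr=cv2.minAreaRect((q[:,:2]*1000).astype(np.float32)); print(n,len(q),np.round(rr[0],1),np.round(rr[1],1),round(rr[2],1),"z",np.median(q[:,2]).round(4))
E
python3 look.py pics/w13.png
python3 go.py .458 .1785 .17 10
```

```text
clock: 27.4
tcp_pos: [0.5883, 0.1112, 0.0792]
orientation: [-1.568, -0.001, -0.001]
contact_force: [-11.1, -1.0, 33.3]
grip_width: 0.0418
clock 27.4 tcp [588.3 111.2  79.2] yaw 0.01 tilt 0.19 grip 41.8 F [-11.1  -1.   33.3] j [-0.66  0.58  0.5   1.89 -0.4   0.76  0.06]
turn y 0.0 shift now-axes [-1.3 -0.1 -0.5] after turn [-1.3 -0.1 -0.5]
clock: 27.82
tcp_pos: [0.5873, 0.1109, 0.0801]
orientation: [-1.571, -0.0, 0.001]
contact_force: [0.2, 0.9, 0.0]
grip_width: 0.0641
clock: 28.23
tcp_pos: [0.5701, 0.111, 0.1845]
orientation: [-1.569, -0.005, -0.006]
contact_force: [0.2, 1.2, 0.7]
grip_width: 0.0643
plug 2114 [587.9 -12.4] [46.  37.6] 89.9 z 0.0925
yellow 2733 [586.7  50.4] [41.1 41.9] 28.6 z 0.1051
white 3618 [587.  111.2] [43.1 42.3] 88.2 z 0.1062
tin 2832 [457.5 179.6] [41.3 41.4] 9.9 z 0.072
clock 28.28 tcp [566.5 110.9 182.1] yaw 0.02 tilt 0.14 grip 63.8 F [-2.4 -0.3 -1.1] j [-0.76  0.42  0.59  1.88 -0.28  0.93 -0.03]
turn y -10.0 shift now-axes [-108.5   12.    67.6] after turn [-95.2  12.1  85.4]
```

View pics/w13.png

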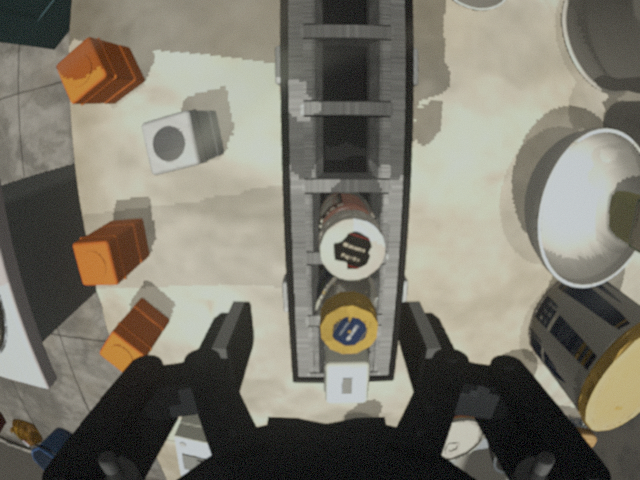

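```bash

python3 -m jog '0 0 0 10 0 0 0;0 0 0 10 5 0 0;0 0 0 0 20 0 0;0 0 0 0 20 0 0;0 0 0 0 18 0 0'
python3 -m jog '0 0 0 0 0 0 0;0 0 0 0 0 0 0;0 0 0 0 0 0 0;0 0 0 0 0 0 0;0 0 0 0 0 0 0'
python3 go.py .587 .111 .104 0
```

```text
clock: 28.7
tcp_pos: [0.5878, 0.1107, 0.1147]
orientation: [-1.572, 0.001, 0.002]
contact_force: [-0.3, 0.6, -0.2]
grip_width: 0.0031
clock: 29.12
tcp_pos: [0.5881, 0.111, 0.1184]
orientation: [-1.57, -0.002, -0.001]
contact_force: [0.4, -0.2, -0.1]
grip_width: -0.0003
clock 29.12 tcp [588.1 111.  118.4] yaw 0.03 tilt 0.1 grip -0.3 F [ 0.4 -0.2 -0.1] j [-0.69  0.53  0.54  1.87 -0.36  0.83  0.03]
turn y 0.0 shift now-axes [-1.2 14.4 -0. ] after turn [-1.1 14.4 -0. ]
```

```bash

python3 -m jog '0 0 0 0 4 0 0;0 0 0 0 4 0 0;0 0 0 0 2 0 0;0 0 0 0 2 0 0;0 0 0 0 0 0 0'
python3 -m jog '0 0 0 0 1 0 0;0 0 0 0 1 0 0;0 0 0 0 0 0 0;0 0 0 0 0 0 0;0 0 0 0 0 0 0'
python3 go.py .587 .111 .104 0
python3 -m jog '0 0 0 0 1 0 0;0 0 0 0 1 0 0;0 0 0 0 0 0 0;0 0 0 0 0 0 0;0 0 0 0 0 0 0'
python3 go.py .587 .111 .104 0
```

```text
clock: 29.53
tcp_pos: [0.5877, 0.1111, 0.1058]
orientation: [-1.57, -0.001, -0.0]
contact_force: [-0.8, -0.4, 3.1]
grip_width: -0.0
clock: 29.95
tcp_pos: [0.5884, 0.1111, 0.1047]
orientation: [-1.57, -0.002, -0.002]
contact_force: [-0.1, 0.0, 9.1]
grip_width: 0.0002
clock 29.95 tcp [588.4 111.1 104.7] yaw 0.03 tilt 0.15 grip 0.2 F [-0.1  0.   9.1] j [-0.68  0.55  0.53  1.88 -0.37  0.81  0.04]
turn y 0.0 shift now-axes [-1.4  0.7 -0.1] after turn [-1.4  0.7 -0.1]
clock: 30.37
tcp_pos: [0.589, 0.1112, 0.1042]
orientation: [-1.569, -0.003, -0.002]
contact_force: [-4.2, -0.3, 20.9]
grip_width: 0.0002
clock 30.37 tcp [589.  111.2 104.2] yaw 0.02 tilt 0.22 grip 0.2 F [-4.2 -0.3 20.9] j [-0.68  0.55  0.53  1.88 -0.37  0.81  0.04]
turn y 0.0 shift now-axes [-2.   0.2 -0.2] after turn [-2.   0.2 -0.2]
```

```bash

python3 -m jog '0 0 0 0 1 0 0;0 0 0 0 0.5 0 0;0 0 0 0 0 0 0;0 0 0 0 0 0 0;0 0 0 0 0 0 0'
python3 go.py .587 .111 .104 0
python3 -m jog '0 0 0 0 -8 0 0;0 0 0 0 -15 -10 0;0 0 0 0 0 -20 0;0 0 0 0 0 -20 0;0 0 0 0 0 -10 0'
python3 -m jog '0 0 0 0 4 0 0;0 0 0 0 4 0 0;0 0 0 0 4 0 0;0 0 0 0 0 0 0;0 0 0 0 0 0 0'
python3 go.py .587 .0505 .104 0
```

```text
clock: 30.78
tcp_pos: [0.5895, 0.1113, 0.1041]
orientation: [-1.568, -0.003, -0.003]
contact_force: [-7.9, -0.6, 32.1]
grip_width: -0.0001
clock 30.78 tcp [589.5 111.3 104.1] yaw 0.0 tilt 0.3 grip -0.1 F [-7.9 -0.6 32.1] j [-0.68  0.55  0.53  1.88 -0.38  0.81  0.05]
turn y 0.0 shift now-axes [-2.5  0.1 -0.3] after turn [-2.5  0.1 -0.3]
clock: 31.2
tcp_pos: [0.5871, 0.0482, 0.1233]
orientation: [-1.572, 0.001, -0.002]
contact_force: [-1.0, -0.5, -0.2]
grip_width: -0.0003
clock: 31.62
tcp_pos: [0.5869, 0.0523, 0.1102]
orientation: [-1.571, -0.001, 0.003]
contact_force: [0.2, 0.1, -0.0]
grip_width: 0.0004
clock 31.62 tcp [586.9  52.3 110.2] yaw 0.14 tilt 0.08 grip 0.4 F [ 0.2  0.1 -0. ] j [-0.6   0.53  0.54  1.9  -0.36  0.81  0.14]
turn y 0.1 shift now-axes [ 0.1  6.2 -1.8] after turn [ 0.1  6.2 -1.8]
```

White jar home at 104.1. Now the yellow one.

```bash

python3 -m jog '0 0 0 0 2 0 0;0 0 0 0 2 0 0;0 0 0 0 2 0 0;0 0 0 0 0 0 0;0 0 0 0 0 0 0'
python3 go.py .587 .0505 .104 0
python3 -m jog '0 0 0 0 1 0 0;0 0 0 0 1 0 0;0 0 0 0 0 0 0;0 0 0 0 0 0 0;0 0 0 0 0 0 0'
python3 go.py .587 .0505 .104 0
```

```text
clock: 32.03
tcp_pos: [0.5877, 0.0512, 0.1052]
orientation: [-1.571, -0.001, -0.0]
contact_force: [1.8, 0.7, 0.5]
grip_width: 0.0004
clock 32.03 tcp [587.7  51.2 105.2] yaw 0.04 tilt 0.05 grip 0.4 F [1.8 0.7 0.5] j [-0.59  0.54  0.53  1.9  -0.37  0.8   0.14]
turn y 0.0 shift now-axes [-0.7  1.2 -0.7] after turn [-0.7  1.2 -0.7]
clock: 32.45
tcp_pos: [0.5889, 0.0512, 0.1047]
orientation: [-1.57, -0.003, -0.002]
contact_force: [-1.7, 1.3, 11.6]
grip_width: -0.0002
clock 32.45 tcp [588.9  51.2 104.7] yaw 0.03 tilt 0.2 grip -0.2 F [-1.7  1.3 11.6] j [-0.59  0.54  0.53  1.9  -0.37  0.8   0.14]
turn y 0.0 shift now-axes [-1.9  0.7 -0.7] after turn [-1.9  0.7 -0.7]
```

```bash

python3 -m jog '0 0 0 0 1 0 0;0 0 0 0 1 0 0;0 0 0 0 .5 0 0;0 0 0 0 0 0 0;0 0 0 0 0 0 0'
python3 go.py .587 .0505 .104 0
python3 -m jog '0 0 0 0 -8 0 0;0 0 0 0 -20 0 0;0 0 0 0 -30 10 0;0 0 0 -10 -20 20 .75;0 0 0 -20 0 20 .75'
python3 look.py pics/w14.png
python3 go.py .4578 .179 .17 10
```

```text
clock: 32.87
tcp_pos: [0.5897, 0.0514, 0.1045]
orientation: [-1.568, -0.004, -0.003]
contact_force: [-6.5, 1.1, 30.8]
grip_width: 0.0001
clock 32.87 tcp [589.7  51.4 104.5] yaw 0.02 tilt 0.32 grip 0.1 F [-6.5  1.1 30.8] j [-0.59  0.54  0.53  1.9  -0.37  0.8   0.15]
turn y 0.0 shift now-axes [-2.7  0.5 -0.9] after turn [-2.7  0.5 -0.9]
clock: 33.28
tcp_pos: [0.5612, 0.1007, 0.1827]
orientation: [-1.569, -0.005, -0.008]
contact_force: [0.5, 0.6, -0.9]
grip_width: 0.0228
plug 1079 [577.9 -13.1] [22.9 47.4] 11.3 z 0.0925
yellow 1458 [586.7  53.7] [42.1 35.2] 23.6 z 0.1039
white 3631 [588.3 111.7] [42.5 43.2] 38.4 z 0.1041
tin 2964 [457.5 179.4] [41.1 41.3] 9.7 z 0.0719
clock 33.33 tcp [554.9 106.4 179.8] yaw 0.25 tilt 0.22 grip 30.6 F [-5.5  3.  -1.4] j [-0.76  0.4   0.59  1.91 -0.28  0.92 -0.03]
turn y -9.7 shift now-axes [-96.8  10.1  73. ] after turn [-83.    9.8  88.4]
```

```bash

python3 -m jog '0 -3 0 -20 0 15 .75;0 -3 0 -20 0 15 .75;0 -4 0 -20 0 20 .75;0 0 0 -20 0 20 .75;0 0 0 -9 0 12 .75'
python3 -m jog '0 0 0 0 0 0 .75;0 0 0 0 0 0 .75;0 0 0 0 0 0 .75;0 0 0 0 0 0 .75;0 0 0 0 0 0 .75'
python3 look.py pics/w15.png
python3 go.py .4577 .179 .046 9.8
```

```text
clock: 33.75
tcp_pos: [0.457, 0.1753, 0.1777]
orientation: [-1.566, -0.137, 0.142]
contact_force: [0.4, -0.3, 0.5]
grip_width: 0.064
clock: 34.17
tcp_pos: [0.4611, 0.1731, 0.1785]
orientation: [-1.567, -0.136, 0.136]
contact_force: [0.1, -0.9, -0.6]
grip_width: 0.064
yellow 72 [599.8  38.4] [12.2 12.3] 73.1 z 0.1044
white 1632 [589.7 117.9] [30.6 41.8] 66.5 z 0.1037
tin 3235 [456.9 179.8] [40.7 41.7] 9.7 z 0.0719
clock 34.22 tcp [461.  173.2 178.4] yaw 9.94 tilt 0.03 grip 64.1 F [-0.1  0.3  0.6] j [-0.95  0.26  0.55  2.07 -0.18  0.86 -0.13]
turn y 0.1 shift now-axes [ -2.3 132.4   6.3] after turn [ -2.3 132.4   6.2]
```

View pics/w15.png

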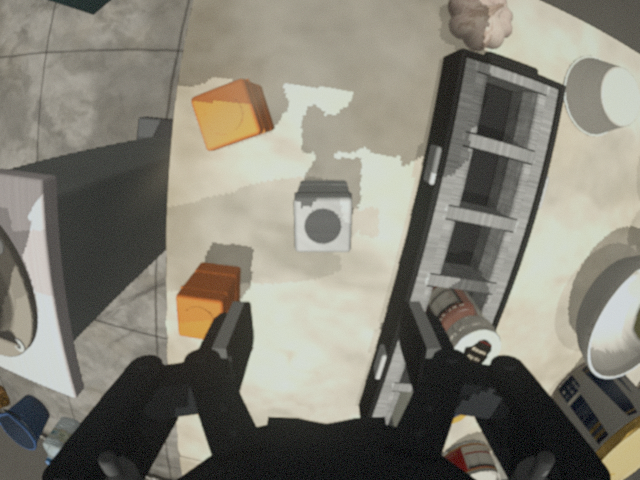

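```bash

python3 -m jog '0 0 0 -2.5 20 6.5 .75;0 0 0 0 30 0 .75;0 0 0 0 30 0 .75;0 0 0 0 30 0 .75;0 0 0 0 20 0 .75'
python3 -m jog '0 0 0 0 0 0 .75;0 0 0 0 0 0 .75;0 0 0 0 0 0 .75;0 0 0 0 0 0 .75;0 0 0 0 0 0 .75'
python3 go.py .4577 .179 .046 9.8
```

```text
clock: 34.63
tcp_pos: [0.4561, 0.1792, 0.0461]
orientation: [-1.568, -0.136, 0.139]
contact_force: [0.3, -0.5, 0.8]
grip_width: 0.0639
clock: 35.05
tcp_pos: [0.4578, 0.1805, 0.0498]
orientation: [-1.565, -0.139, 0.136]
contact_force: [-0.3, 0.1, 0.3]
grip_width: 0.0637
clock 35.05 tcp [457.8 180.5  49.8] yaw 10.03 tilt 0.15 grip 63.7 F [-0.3  0.1  0.3] j [-0.85  0.48  0.43  2.15 -0.36  0.57  0.02]
turn y 0.2 shift now-axes [-0.3  3.8 -1.5] after turn [-0.3  3.8 -1.5]
```

```bash

python3 -m jog '0 .2 0 0 4 -1 .75;0 0 0 0 0 0 .6;0 0 0 0 0 0 .3;0 0 0 0 0 0 0;0 0 0 0 0 0 0' 50
python3 -m jog '0 0 0 0 0 0 0;0 0 0 0 0 0 0;0 0 0 0 0 0 0;0 0 0 0 0 0 0;0 0 0 0 0 0 0'
python3 go.py .4577 .179 .046 9.8
python3 -m jog '0 0 0 0 -20 0 0;0 0 0 0 -30 0 0;0 0 0 0 -30 0 0;0 0 0 0 -20 0 0;0 0 0 0 -5 0 0'
python3 go.py .5868 .170 .15 0
```

```text
clock: 35.47
tcp_pos: [0.457, 0.1791, 0.0448]
orientation: [-1.566, -0.135, 0.135]
contact_force: [-0.9, -0.8, 6.0]
grip_width: 0.0401
clock: 35.88
tcp_pos: [0.457, 0.1792, 0.0448]
orientation: [-1.566, -0.135, 0.135]
contact_force: [-1.1, 0.1, 6.1]
grip_width: 0.0406
clock 35.88 tcp [457.  179.2  44.8] yaw 9.84 tilt 0.02 grip 40.6 F [-1.1  0.1  6.1] j [-0.84  0.49  0.42  2.15 -0.37  0.56  0.02]
turn y 0.0 shift now-axes [ 0.6 -1.2 -0.3] after turn [ 0.6 -1.2 -0.3]
clock: 36.3
tcp_pos: [0.4585, 0.1797, 0.1522]
orientation: [-1.564, -0.138, 0.131]
contact_force: [1.0, 0.1, -2.3]
grip_width: 0.0399
clock 36.3 tcp [458.5 179.7 152.2] yaw 9.82 tilt 0.27 grip 39.9 F [ 1.   0.1 -2.3] j [-0.95  0.3   0.54  2.09 -0.22  0.79 -0.1 ]
turn y 9.8 shift now-axes [124.8   2.7 -31.5] after turn [128.3   2.2  -9.7]
```

```bash

python3 -m jog '0 3.3 0 25 0 0 0;0 3.3 0 25 0 -2 0;0 3.2 0 30 0 -2 0;0 0 0 30 0 -3 0;0 0 0 18 0 -2 0'
python3 -m jog '0 0 0 0 0 0 0;0 0 0 0 0 0 0;0 0 0 0 0 0 0;0 0 0 0 0 0 0;0 0 0 0 0 0 0'
python3 go.py .5868 .1705 .098 0
python3 look.py pics/w16.png
```

```text
clock: 36.72
tcp_pos: [0.5868, 0.1787, 0.148]
orientation: [-1.572, -0.001, 0.0]
contact_force: [-0.1, -0.5, -2.5]
grip_width: 0.0403
clock: 37.13
tcp_pos: [0.5835, 0.1793, 0.1491]
orientation: [-1.571, -0.0, 0.002]
contact_force: [-0.6, 0.9, -2.2]
grip_width: 0.0401
clock 37.13 tcp [583.5 179.3 149.1] yaw 0.08 tilt 0.07 grip 40.1 F [-0.6  0.9 -2.2] j [-0.81  0.51  0.55  1.82 -0.33  0.91 -0.1 ]
turn y 0.1 shift now-axes [ 3.3 51.1 -8.8] after turn [ 3.3 51.1 -8.8]
yellow 970 [588.1  62.1] [41.4 19.7] 2.3 z 0.0997
white 223 [588.8  93.6] [27.7  8.4] 0.2 z 0.1038
tin home 574 [587.  200.3] [ 2.2 33.5] 88.4 z 0.1144
```

View pics/w16.png

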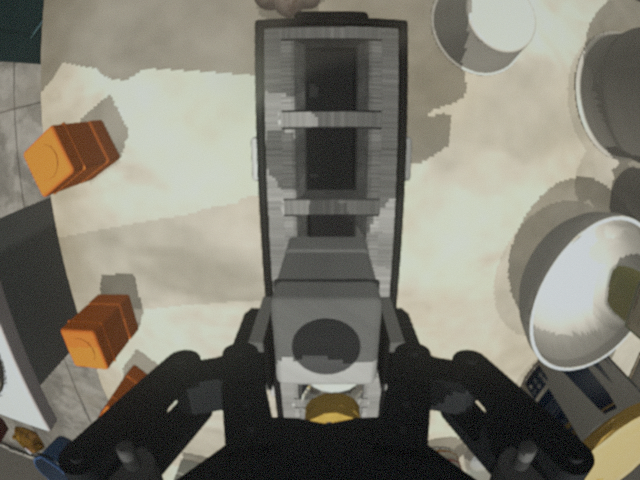

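```bash

python3 -m jog '0 0 0 3.3 10 -9 0;0 0 0 0 20 0 0;0 0 0 0 17 0 0;0 0 0 0 0 0 0;0 0 0 0 0 0 0'
python3 go.py .5868 .1705 .0528 0
python3 -m jog '0 0 0 0 6 0 0;0 0 0 0 6 0 0;0 0 0 0 6 0 0;0 0 0 0 6 0 0;0 0 0 0 4 0 0'
python3 go.py .5868 .1705 .0528 0
```

```text
clock: 37.6
tcp_pos: [0.5872, 0.1691, 0.1016]
orientation: [-1.572, 0.001, 0.002]
contact_force: [-0.3, -0.2, -1.8]
grip_width: 0.0401
clock 37.6 tcp [587.2 169.1 101.6] yaw 0.02 tilt 0.14 grip 40.1 F [-0.3 -0.2 -1.8] j [-0.76  0.57  0.52  1.85 -0.38  0.82 -0.05]
turn y 0.0 shift now-axes [-0.3 48.8  1.4] after turn [-0.4 48.8  1.4]
clock: 38.02
tcp_pos: [0.5877, 0.1702, 0.0745]
orientation: [-1.57, -0.0, 0.001]
contact_force: [-5.1, 0.1, 13.8]
grip_width: 0.0406
clock 38.02 tcp [587.7 170.2  74.5] yaw 0.06 tilt 0.05 grip 40.6 F [-5.1  0.1 13.8] j [-0.75  0.61  0.5   1.86 -0.4   0.77 -0.03]
turn y 0.1 shift now-axes [-0.9 21.7  0.3] after turn [-0.9 21.7  0.3]
```

```bash

python3 -m jog '0 0 0 0 6 0 0;0 0 0 0 6 0 0;0 0 0 0 4 0 0;0 0 0 0 3 0 0;0 0 0 0 0 0 0'
python3 go.py .5868 .1705 .0528 0
python3 -m jog '0 0 0 0 1 0 0;0 0 0 0 1 0 0;0 0 0 0 1 0 0;0 0 0 0 0 0 0;0 0 0 0 0 0 0'
python3 go.py .5868 .1705 .0528 0
```

```text
clock: 38.43
tcp_pos: [0.5873, 0.1702, 0.0551]
orientation: [-1.571, 0.0, 0.002]
contact_force: [-3.2, -0.5, 0.7]
grip_width: 0.0404
clock 38.43 tcp [587.3 170.2  55.1] yaw 0.08 tilt 0.09 grip 40.4 F [-3.2 -0.5  0.7] j [-0.73  0.64  0.48  1.87 -0.42  0.74 -0.02]
turn y 0.1 shift now-axes [-0.5  2.3  0.3] after turn [-0.5  2.3  0.3]
clock: 38.85
tcp_pos: [0.5876, 0.1701, 0.0528]
orientation: [-1.57, -0.0, 0.002]
contact_force: [-3.5, 0.7, 5.9]
grip_width: 0.0399
clock 38.85 tcp [587.6 170.1  52.8] yaw 0.07 tilt 0.06 grip 39.9 F [-3.5  0.7  5.9] j [-0.73  0.64  0.48  1.87 -0.42  0.74 -0.02]
turn y 0.1 shift now-axes [-0.8  0.   0.4] after turn [-0.8  0.   0.4]
```

```bash

python3 -m jog '0 0 0 0 1 0 0;0 0 0 0 1 0 0;0 0 0 0 0 0 0;0 0 0 0 0 0 0;0 0 0 0 0 0 0'
python3 go.py .5868 .1705 .0528 0
python3 -m jog '0 0 0 0 -2 0 0;0 0 0 0 0 0 .7;0 0 0 0 0 0 .7;0 0 0 0 0 0 .7;0 0 0 0 0 0 .7'
python3 -m jog '0 0 0 0 -20 0 .7;0 0 0 0 -25 0 .7;0 0 0 0 -20 0 0;0 0 0 0 0 0 0;0 0 0 0 0 0 0'
python3 go.py .587 .1705 .08 0
```

```text
clock: 39.27
tcp_pos: [0.5877, 0.1702, 0.0528]
orientation: [-1.569, 0.0, 0.002]
contact_force: [-9.2, -0.9, 23.2]
grip_width: 0.0399
clock 39.27 tcp [587.7 170.2  52.8] yaw 0.05 tilt 0.12 grip 39.9 F [-9.2 -0.9 23.2] j [-0.73  0.64  0.48  1.87 -0.42  0.74 -0.02]
turn y 0.1 shift now-axes [-0.9 -0.   0.3] after turn [-0.9 -0.   0.3]
clock: 39.68
tcp_pos: [0.5886, 0.1699, 0.0525]
orientation: [-1.571, -0.001, -0.0]
contact_force: [0.7, 1.4, 0.4]
grip_width: 0.0597
clock: 40.1
tcp_pos: [0.589, 0.1702, 0.1185]
orientation: [-1.57, -0.002, -0.002]
contact_force: [0.3, -0.1, -1.5]
grip_width: 0.0236
clock 40.1 tcp [589.  170.2 118.5] yaw 0.03 tilt 0.16 grip 23.6 F [ 0.3 -0.1 -1.5] j [-0.77  0.55  0.53  1.84 -0.36  0.85 -0.06]
turn y 0.0 shift now-axes [-2.1 38.5  0.3] after turn [-2.  38.5  0.3]
```

```bash

python3 -m jog '0 0 0 -1.5 10 0 0;0 0 0 0 15 0 0;0 0 0 0 8 0 0;0 0 0 0 2 0 0;0 0 0 0 0 0 0'
python3 -m jog '0 0 0 0 2 0 0;0 0 0 0 1 0 0;0 0 0 0 0 0 0;0 0 0 0 0 0 0;0 0 0 0 0 0 0'
python3 go.py .587 .1705 .08 0
```

```text
clock: 40.52
tcp_pos: [0.5853, 0.1696, 0.0807]
orientation: [-1.572, 0.002, 0.003]
contact_force: [-0.5, -0.3, -1.0]
grip_width: -0.0001
clock: 40.93
tcp_pos: [0.5861, 0.1696, 0.0801]
orientation: [-1.57, 0.001, 0.001]
contact_force: [-5.2, -0.3, 12.7]
grip_width: -0.0002
clock 40.93 tcp [586.1 169.6  80.1] yaw 0.01 tilt 0.07 grip -0.2 F [-5.2 -0.3 12.7] j [-0.75  0.6   0.5   1.86 -0.4   0.78 -0.04]
turn y 0.0 shift now-axes [0.9 0.1 0.9] after turn [0.9 0.1 0.9]
```

```bash

python3 -m jog '0 0 0 0 1.5 0 0;0 0 0 0 0 0 0;0 0 0 0 -20 0 0;0 0 0 0 -35 0 0;0 0 0 0 -35 0 .5'
python3 -m jog '0 0 0 -25 -30 0 1;0 0 0 -30 -30 0 1;0 0 0 -30 -30 0 1;0 0 0 -30 -20 0 1;0 0 0 0 0 0 1'
python3 -m jog '0 0 0 0 -10 30 1;0 0 0 0 0 38 1;0 0 0 0 0 38 1;0 0 0 0 0 38 1;0 0 0 0 0 30 1'
python3 -m jog '0 0 0 0 0 30 1;0 0 0 0 0 38 1;0 0 0 0 0 38 1;0 0 0 0 0 0 1;0 0 0 0 0 0 1'
python3 go.py .45 .35 .3 0
python3 - <<'E'
from h import *
for n in("top","scene"):
    f=imaging.grab_frame(n); P=pts(f); x,y,z=P[...,0],P[...,1],P[...,2]
    cv2.imwrite(f"pics/{n}9.png",cv2.convertScaleAbs(f["color"][:,:,::-1],alpha=1.3))
    for nm,c,z0,z1,rad in(("plug",(.588,-.013),.07,.12,.035),("yellow",(.588,.05),.09,.13,.03),("white",(.588,.111),.09,.13,.03),("tin",(.588,.17),.066,.09,.035),("switch",(.425,-.2),.084,.1,.04)):
        m=(z>z0)&(z<z1)&(np.hypot(x-c[0],y-c[1])<rad); q=P[m]
        if len(q)>5:
            rr=cv2.minAreaRect((q[:,:2]*1000).astype(np.float32)); print(n,nm,len(q),np.round(rr[0],1),np.round(rr[1],1),round(rr[2],1),"z",np.median(q[:,2]).round(4))
E
```

```text
clock: 41.35
tcp_pos: [0.5853, 0.1694, 0.1675]
orientation: [-1.573, 0.002, 0.003]
contact_force: [-0.0, 0.4, -0.2]
grip_width: 0.0108
clock: 41.77
tcp_pos: [0.4701, 0.1704, 0.2801]
orientation: [-1.565, -0.003, 0.001]
contact_force: [0.4, -0.6, -0.9]
grip_width: 0.0728
clock: 42.18
tcp_pos: [0.4717, 0.3472, 0.2859]
orientation: [-1.571, -0.002, 0.003]
contact_force: [0.9, 1.1, 0.4]
grip_width: 0.0857
clock: 42.6
tcp_pos: [0.4711, 0.4524, 0.2846]
orientation: [-1.573, -0.003, 0.005]
contact_force: [0.8, -1.2, 1.1]
grip_width: 0.0852
clock 42.6 tcp [471.1 452.4 284.6] yaw 0.29 tilt 0.14 grip 85.2 F [ 0.8 -1.2  1.1] j [-1.23  0.43  0.53  1.57 -0.23  1.2  -0.66]
turn y 0.3 shift now-axes [ -21.7  -15.1 -102.3] after turn [ -21.1  -15.4 -102.4]
top plug 416 [588.7 -15. ] [38.2 46.1] 0.2 z 0.0923
top yellow 337 [588.6  47.9] [40.6 40.8] 45.9 z 0.1049
top white 353 [589.3 109.1] [41.8 41.5] 25.3 z 0.1041
top tin 394 [587.5 168.8] [41.2 40.3] 89.7 z 0.0798
top switch 81 [ 433.1 -203.5] [29. 12.] 81.7 z 0.0881
scene plug 259 [584.5 -14.3] [40.5 46.9] 1.0 z 0.0892
scene yellow 163 [586.1  48.6] [44.5 41.5] 70.3 z 0.1052
scene white 164 [586.5 109.6] [46.6 42. ] 10.9 z 0.1044
scene tin 175 [584.9 171.1] [43.7 45. ] 1.7 z 0.0799
scene switch 58 [ 427.8 -202.5] [12.3 30.6] 0.6 z 0.0884
```

View pics/top9.png

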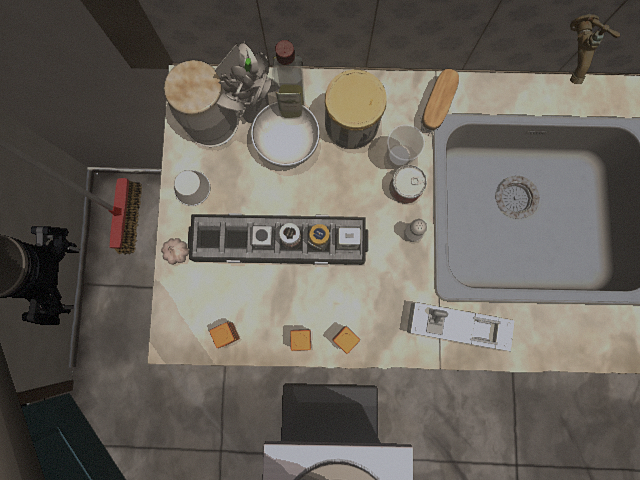

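View pics/scene9.png

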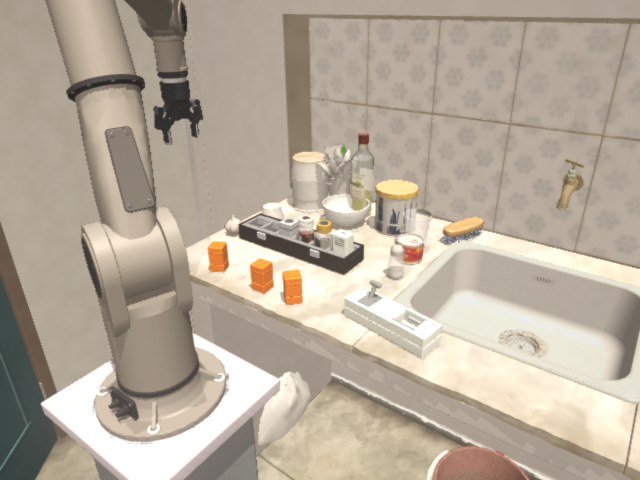

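```bash
python3 -c "
from bench import r
print(r.hand_in(), r.get_obs()['contact_force'].round(1))"
```

```text
the job is handed in; nothing more can be done
the job is handed in; nothing more can be done
```

The kit is packed and handed in at about 43 s of the 210 s allowed; the hand-in reports no verdict.

- **Switch and plug:** I pushed the switch to its off stop first and only then pulled the plug straight up. The plug is pressed into its cutout at the tray's -y end.
- **Jars and tin:** Only one yellow-capped jar, the white-capped jar and one steel tin were on the worktop. The yellow jar is in slot_5, the white jar in slot_4 and the tin in slot_3. I saw no other jar or steel tin in any view.

**Last checks**

| Item | Measured top height (mm) | Expected when home (mm) |
|---|---|---|
| Plug | 92.3 | 92 |
| Yellow jar | 104.9 | 104 |
| White jar | 104.1 | 104 |
| Tin | 79.8 | 80 |

- **Re-pressing:** The white jar first stood about 2 mm high, so I pressed it again from above to 104.1 mm. I pressed the yellow jar and the tin from above as well.
- **Left alone:** In the last overhead picture the salt shaker, garlic, food can, bowl and orange look-alikes look unmoved. The arm was clear of everything.

**Checks that disagreed**
- **Switch travel:** The camera-measured travel is about 30.5 mm, or 0.88 rad, against 34.5 mm for a full 1.0 rad. A second push met a hard stop at 30 N and did not move it further, so I take it as fully off.
- **Plug height:** The angled scene camera read the plug top at 89.2 mm, against 92.3 to 92.7 mm from the top and wrist cameras. The arm met the floor at the expected depth when pressing it in.
- **Camera offsets:** Positions from the cameras differed by 2 to 4 mm.

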